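# Level, lock and load the spice shelf

### The arm

A 6-joint arm with a two-finger parallel gripper is mounted at the origin on a cart in front of the work surface, level with it; the furniture and walls round the work are solid. World frame = base frame: x ahead of the robot, y to its left, z up, the work surface at z = 0. Lengths are in m, angles in rad, forces in N, time in s.
With the tool pointing down it reaches from about 0.375 to 0.9 m from the base axis. Payload 3.1 kg.
Tool frame: the origin (TCP) lies at the very end of the fingers, on their centre line; the grasp point (between the pads) lies 19 mm behind it; z points along the fingers, y is the line along which they close (so a half turn about z gives the same grasp; the last joint's range is limited). The gripper opens to 85 mm and grips with 20 to 120 N. Pads are 22 mm wide; open, the fingers measure 114 mm over their backs; the gripper's body (76 mm by 85 mm) begins 54 mm behind the grasp point. The pads swing forward as they close: fully open they stand 13 mm farther back than shut.
Start: joints at [0.994, 0.527, 1.433, -0, 1.181, -0.178], TCP at [0.243, 0.576, 0.231] pointing down, gripper open.
Joint ranges: [-3.08, 3.08], [-0.75, 2.2], [0.22, 2.44], [-1.43, 4.57], [0, 2.65], [-2.85, 2.85]. Speed limits (rad/s): [2.79, 2.79, 3.14, 3.14, 3.14, 3.14].

### API

Orientations are given as a 3x3 rotation matrix whose columns are the frame's x, y, z axes.
In Python, from bench import * gives the robot as it stands. The module is installed in compiled form; this text tells all that it offers.
- The arm moves only by the tool servo_tool, never from a script. Its argument "targets" is a list of rows, each a list of 7 numbers: the finger opening in m, from 0 to 0.0854, then the shift along the tool's x, y, z in m, then the turn, a rotation vector about the tool's x, y, z in degrees. In form: [[jaw, tx, ty, tz, wx, wy, wz], ...]. A call has 1 to 5 rows; each row shifts and turns the commanded pose from where the row before left it, along the tool's axes as they then stand; what a row does not reach is not made up. A row lasts 1/12 s, in which the tool goes at most 41.7 mm and 7.16 degrees, less where a joint would pass 70% of its speed; a pose out of reach is approached as far as the arm can. A call is refused whole if a number of a shift passes 0.0417 or a number of a turn 7.16, either way. A call with a gripper value outside its range is refused whole. The fingers move at their own pace and stop on an object; the grip force is fixed at half the most. Time passes only in rows, so rows that do not move let the fingers close. It gives the time, the measured TCP pose, the force and the opening at its end, in the units of the state.
- get_obs(): the state, without advancing time (a new reading comes with each control period).
- capture(name): name is "scene" or "top"; returns a dict with "frame" (420x560x3 uint8, red, green, blue), "vfov" (degrees; the focal length in pixels is half the picture's height over the tangent of half this angle, whatever the lens; pixels are square), "cx", "cy" (the principal point, pixels), "position" and "attitude" of the camera in the world. Camera axes: x right, y down, z forward; pixel columns grow to the right and rows downward; lengths in m; the calibration is good to about 2 mm. A picture is of the moment at which its call begins. There is no depth.
- sign_off(): hands the job in, once; it reports no verdict.
Trained networks look in a picture, given as the dict that the camera call returned (one of the last four; its "shot" number tells which), for a name from the list of things; names that differ only in an ending like _2 or _b are one class to them, and where a whole thing is asked for, a point or a joint stands for the part that bears it (a point fixed in the world has none). Each returns a list of dicts, best first, with "score" (0 to 1); they miss things now and then, are a little off and sometimes report something else, mostly with a low value. They report only what shows in the picture. A call takes as long as a camera call.
- recognise(picture, target): "rect" ([left, top, right, bottom] in pixels, round what is visible of it).
- spot_point(picture, target): "xy" ([column, row] in pixels: a listed point, or the origin of a listed thing).
The state is a dict: "time_s": time; "qpos": joint angles; "joint_velocities": joint speeds; "joint_efforts": joint torques, N m; "tcp_pos": TCP position; "orientation": TCP orientation; "force": force on the tool from outside, world axes, zero at the start; "torque": the same for the moment, N m; "grip_width": finger opening in m.
Only numpy, scipy, OpenCV 4.12 (cv2) and the standard library are available. Lean on these libraries where they do the work, as an engineer would, in place of code of your own. Each camera call takes 0.05 s, during which the arm holds its last target. There are 200 camera calls.

### The job

The raised spice shelf sags at its right end. Slacken the yellow lock nut by a good quarter turn, turn the red square-headed adjuster screw until the shelf is level, and tighten the nut fully again; then stand every spice tin that is out on the worktop upright on the narrow shelf, flat on its board. Leave the other things where they are.

Things in the scene. Friction and masses are not known exactly. Their poses are not given: they have to be found in the camera images.
- stand: fixed steel stand of the spice shelf, base plate 70 x 396 x 8 mm. Origin on the worktop, z up; its y axis runs along the shelf, +y to the hinge post (left), -y to the adjuster post (right), x away from the robot. A steel arm (46 mm wide, top at z = 115 mm, y = -153 to -215 mm) carries nut and screw, both on the vertical axis x = 0, y = -175 mm
- shelf_mid (a point): middle of the top face of the pale wooden shelf board (70 mm deep in x, 254 mm long in y), 70 mm above the worktop when level, at y = 3 mm of the stand; x and y as the stand's, z normal to the face. A lip 4 mm thick runs round the edge and stands 8 mm above the face, so 62 x 246 mm are free inside
- shelf (a joint): tilt of the shelf about its hinge at stand y = +140 mm, rad; 0 is level, negative when the right (adjuster) end hangs low. It follows the adjuster screw: 0.025 rad per rad of screw
- lock_nut (a joint): angle of the lock nut, rad: 0 is fully tight (stop); grows as it is turned counter-clockwise seen from above (loosening), stop at 2.6. It stays where it is left (friction 0.05 N m). The nut does not rise and does not drag the screw along
- nut_mid (a point): centre of the yellow hexagonal lock nut: 36 mm across flats, 41.6 mm across corners, 20 mm high, its underside 1 mm above the steel arm. At joint value 0 two of its flats face along the stand's +x and -x; the point's axes turn with it
- adjuster (a joint): angle of the adjuster screw, rad: grows as it is turned clockwise seen from above, which raises the right end of the shelf; the shelf is level at 0 (range -3.4 to 1.2). It stays where it is left (friction 0.12 N m) and does not rise
- screw_mid (a point): centre of the adjuster's red square head, 16 x 16 mm, 24 mm high, above the nut on the same axis (its underside 6 mm above the nut's top). At joint value 0 its sides are parallel to the stand's x and y and its white index line points along the stand's -x; the point's axes turn with it
- tin_green_mid (a point): round steel spice tin with a green lid, 48 mm across, 42 mm tall, about 90 g; the point is at its centre, 21 mm above its foot, z up
- tin_blue_mid (a point): round steel spice tin with a blue lid, 48 mm across, 42 mm tall, about 90 g; the point is at its centre, 21 mm above its foot, z up
- tin_orange_mid (a point): round steel spice tin with a orange lid, 48 mm across, 42 mm tall, about 90 g; the point is at its centre, 21 mm above its foot, z up
- tin_white_mid (a point): round steel spice tin with a white lid, 48 mm across, 42 mm tall, about 90 g; the point is at its centre, 21 mm above its foot, z up
- jam: jam jar, 68 mm across, 84 mm tall, bystander to leave alone; origin under its middle
- pot: flat cream and red round pot, 63 mm across, 34 mm tall, bystander to leave alone; origin under its middle
- glass: clear tumbler at the right, 81 mm across, 92 mm tall, bystander; origin under its middle
- pepper: dark pepper mill with a grey cap at the right, 45 mm across, 139 mm tall, bystander; origin under its middle
- soap: hand soap pump bottle at the right, 36 x 67 x 148 mm, bystander; origin under its middle

How it is judged:
On the way, in this order (a step that is already met when the one before it is completed fails the run):
1. the lock nut is slackened by a good quarter turn (more than 1.2 rad), the screw not yet forced round (shelf still out of level) (value of joint lock_nut above 1.2 rad and value of joint shelf below -0.03 rad), for 0.1 s.
2. with the nut slack, the screw has brought the shelf level (within 0.012 rad) (value of joint shelf between -0.012 and 0.012 rad and value of joint lock_nut above 0.8 rad), for 0.2 s.
3. the nut is tight again (within 0.2 rad of its stop) and the shelf still level (value of joint shelf between -0.012 and 0.012 rad and value of joint lock_nut below 0.2 rad), for 0.2 s.
4. after that, every spice tin present stands upright on the shelf, let go (x of tin_green_mid in the frame of shelf_mid between -0.02 and 0.02 m and y of tin_green_mid in the frame of shelf_mid between -0.12 and 0.12 m and z of tin_green_mid in the frame of shelf_mid between 0.015 and 0.027 m and angle between each of tin_green_mid, tin_blue_mid, tin_orange_mid, tin_white_mid's own z axis and vertical below 0.12 rad and linear speed of each of tin_green, tin_blue, tin_orange, tin_white below 0.03 m/s and contact force between the fingers and tin_green below 0.1 N and x of tin_blue_mid in the frame of shelf_mid between -0.02 and 0.02 m and y of tin_blue_mid in the frame of shelf_mid between -0.12 and 0.12 m and z of tin_blue_mid in the frame of shelf_mid between 0.015 and 0.027 m and contact force between the fingers and tin_blue below 0.1 N and x of tin_orange_mid in the frame of shelf_mid between -0.02 and 0.02 m and y of tin_orange_mid in the frame of shelf_mid between -0.12 and 0.12 m and z of tin_orange_mid in the frame of shelf_mid between 0.015 and 0.027 m and contact force between the fingers and tin_orange below 0.1 N and x of tin_white_mid in the frame of shelf_mid between -0.02 and 0.02 m and y of tin_white_mid in the frame of shelf_mid between -0.12 and 0.12 m and z of tin_white_mid in the frame of shelf_mid between 0.015 and 0.027 m and contact force between the fingers and tin_white below 0.1 N), for 0.2 s.
At the end, for the whole second after the job is handed in: The shelf is level within 0.012 rad, the lock nut within 0.2 rad of fully tight, and every spice tin present stands on the shelf upright (within 0.12 rad), at rest and let go, inside the lip with its foot on the board (within 6 mm) (all of step 3 and all of step 4); the robot touches nothing.
It fails at once if a bystander (jam jar, flat pot, pepper mill, tumbler, soap) is shifted by more than 30 mm or tipped (distance of any of jam, pot, pepper, glass, soap from where it was at the start of the episode above 0.03 m or angle between any of jam, pot, pepper, glass, soap's own z axis and vertical above 0.5 rad).
Of tin_green, tin_blue, tin_orange, tin_white only 3 to 4 are there at a start; the rules pass over those that are not, and their reading is None.
At some moment in a run one of tin_green, tin_blue, tin_orange, tin_white may be knocked a few centimetres aside while the robot is not near it.
Once in a run the grip may slacken for a moment while it holds something.
It also fails if it takes over 208 s, if anything falls off the work surface, if the arm or the gripper's body presses on something with over 40 N, if the wrist force passes 120 N, or if a joint passes its speed limit or range.

## Working session

There is one attempt and no reset: what is moved stays moved. The work goes in short steps, Python scripts to look and compute and a tool call to move; the robot and the scene stay as the last step left them, time stands still between calls to the robot, and variables do not carry over. Pictures are saved under pics/ and viewed, on a budget of 14 in all, crops included, one or two more only if the job needs it, and the job is handed in when it is done.

Besides the shell and the picture viewer there is one more tool, called after "Emit:" in YAML: its name, and indented under it one key for each argument. servo_tool: Moves the arm, as the interface text tells. Its arguments: {"type":"object","properties":{"targets":{"type":"array","items":{"type":"array","items":{"type":"number"}}}},"required":["targets"]}

```bash
mkdir -p pics; cat > h.py <<'E'
from bench import *
import numpy as np, cv2
NAMES=["stand","shelf_mid","nut_mid","screw_mid","tin_green_mid","tin_blue_mid","tin_orange_mid","tin_white_mid","jam","pot","glass","pepper","soap"]
def cam(p):
    f=p["frame"].shape[0]/2/np.tan(np.radians(p["vfov"])/2)
    return f,np.array(p["position"]),np.array(p["attitude"])
def ray(p,xy):
    f,o,R=cam(p); d=R@np.array([(xy[0]-p["cx"])/f,(xy[1]-p["cy"])/f,1.]); return o,d/np.linalg.norm(d)
def proj(p,X):
    f,o,R=cam(p); c=R.T@(np.array(X)-o); return np.array([p["cx"]+f*c[0]/c[2],p["cy"]+f*c[1]/c[2]])
def atz(p,xy,z):
    o,d=ray(p,xy); return o+d*(z-o[2])/d[2]
def tri(r):
    A=np.zeros((3,3));b=np.zeros(3)
    for o,d in r:
        M=np.eye(3)-np.outer(d,d);A+=M;b+=M@o
    X=np.linalg.solve(A,b); return X,[round(1e3*float(np.linalg.norm(np.cross(X-o,d))),1) for o,d in r]
def save(p,n,rect=None,s=1):
    im=p["frame"][:,:,::-1]
    if rect: im=im[rect[1]:rect[3],rect[0]:rect[2]]
    cv2.imwrite("pics/"+n,cv2.resize(im,None,fx=s,fy=s,interpolation=cv2.INTER_CUBIC))
def st():
    o=get_obs(); print("t",round(o["time_s"],2),"tcp",np.round(o["tcp_pos"],4),"F",np.round(o["force"],1),"w",round(o["grip_width"],4),"q",np.round(o["qpos"],2)); print(np.round(o["orientation"],3).tolist()); return o
E
python3 - <<'E'
from h import *
st()
P={n:capture(n) for n in("scene","top")}
for n,p in P.items():
    save(p,n+"1.png",s=1.4); print(n,p["vfov"],p["cx"],p["cy"],np.round(p["position"],3),np.round(p["attitude"],3).tolist())
for k in NAMES:
    r=[]
    for n,p in P.items():
        s=spot_point(p,k); 
        print(k,n,[(np.round(a["xy"],1).tolist(),round(a["score"],2)) for a in s[:2]])
        if s: r.append(ray(p,s[0]["xy"]))
    if len(r)==2: X,e=tri(r); print("   ",np.round(X,4),e)
E
```

```text
t 0.0 tcp [0.2423 0.5754 0.2303] F [-0.8  0.   0.4] w 0.0855 q [ 0.99  0.53  1.43 -0.    1.18 -0.18]
[[-0.922, 0.388, -0.001], [0.388, 0.922, -0.002], [0.0, -0.002, -1.0]]
scene 56.356208958823316 283.4165564738119 211.4921419992934 [0.705 0.615 0.675] [[-0.974, 0.122, -0.193], [0.228, 0.558, -0.798], [0.011, -0.821, -0.571]]
top 51.40687966921989 279.60541540708243 212.3156574818905 [ 0.345 -0.164  1.124] [[0.029, -0.98, 0.198], [-1.0, -0.028, 0.008], [-0.002, -0.198, -0.98]]
stand scene []
stand top [([250.9, 217.8], 0.62)]
shelf_mid scene [([274.2, 253.6], 0.68), ([350.0, 322.2], 0.2)]
shelf_mid top [([249.8, 212.5], 0.87)]
    [ 0.5581 -0.0809  0.0576] [0.0, 0.0]
nut_mid scene [([261.8, 189.1], 0.73), ([313.3, 244.1], 0.38)]
nut_mid top [([319.4, 212.6], 0.61)]
    [ 0.551  -0.2491  0.1351] [4.1, 4.1]
screw_mid scene [([262.6, 182.7], 0.56)]
screw_mid top [([323.6, 208.2], 0.58)]
    [ 0.5527 -0.2554  0.1526] [1.3, 1.3]
tin_green_mid scene [([315.5, 241.0], 0.77), ([252.0, 195.4], 0.43)]
tin_green_mid top [([275.8, 262.3], 0.68)]
    [ 0.436  -0.1478  0.0226] [3.5, 3.5]
tin_blue_
[... 195 characters left out ...]
[2.1, 2.1]
tin_white_mid scene [([299.4, 202.8], 0.6), ([323.3, 260.8], 0.54)]
tin_white_mid top [([347.5, 267.2], 0.56)]
    [ 0.43   -0.3282  0.0253] [2.2, 2.2]
jam scene [([349.1, 318.4], 0.8)]
jam top [([178.3, 261.1], 0.84), ([322.2, 213.3], 0.65)]
    [0.4345 0.1015 0.0057] [2.2, 2.2]
pot scene [([303.7, 225.3], 0.91)]
pot top [([314.1, 270.6], 0.69)]
    [ 0.4288 -0.2499 -0.0037] [6.1, 6.1]
glass scene [([279.6, 199.9], 0.65), ([231.3, 203.8], 0.53)]
glass top [([372.2, 247.2], 0.67)]
    [ 0.4806 -0.3937  0.0023] [6.8, 6.8]
pepper scene [([252.4, 198.6], 0.58)]
pepper top [([377.6, 218.3], 0.81)]
    [ 0.5601 -0.4094  0.007 ] [2.5, 2.5]
soap scene [([230.2, 205.0], 0.69)]
soap top []
```

View pics/scene1.png

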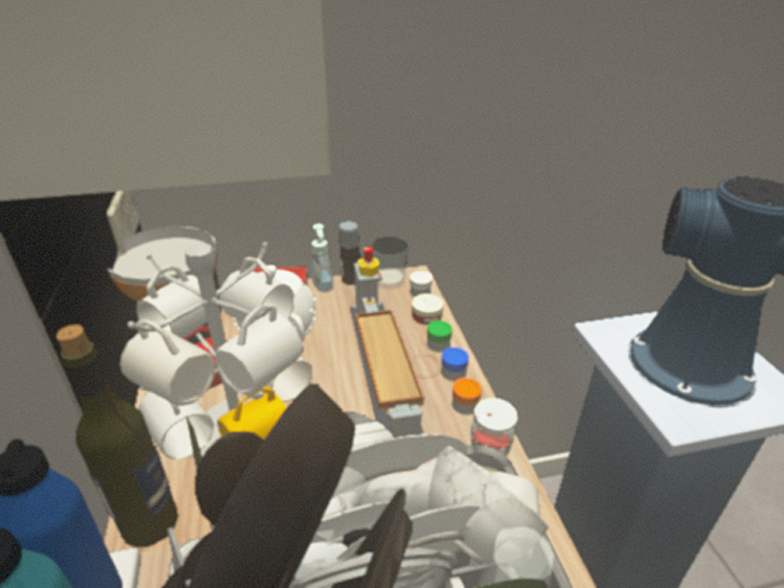

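View pics/top1.png

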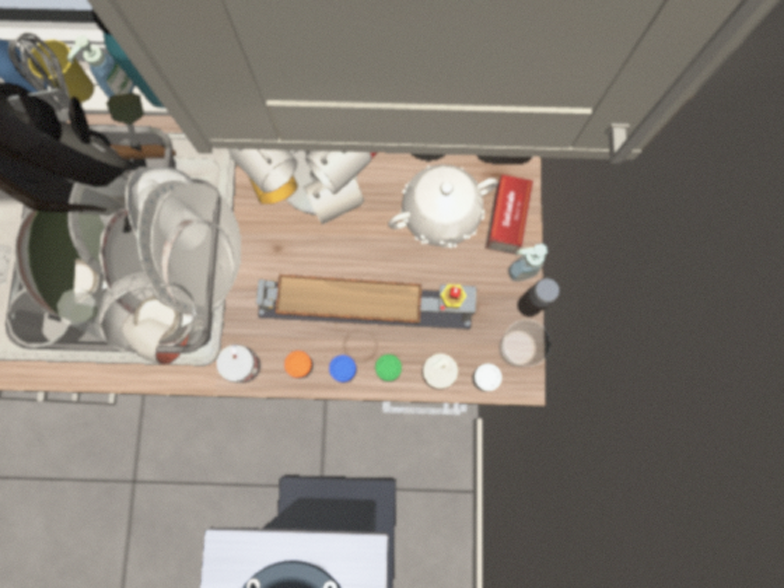

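Both views show all four tins. In the top view (at 1.4x) orange is at (298,364), blue (342,368), green (388,367) and white (488,377). The nut and screw are at (454,295) and the shelf runs from (278,297) to (420,302). The networks agree with this. Next I'll refine by colour segmentation and enlarge the adjuster.

```bash
cat >> h.py <<'E'
COL={"orange":([5,150,120],[18,255,255]),"blue":([105,140,80],[130,255,255]),"green":([45,120,60],[80,255,255]),"yellow":([24,130,120],[35,255,255]),"red":([0,150,100],[4,255,255])}
def blob(p,c,rect):
    l,t,r,b=rect; h=cv2.cvtColor(p["frame"],cv2.COLOR_RGB2HSV)[t:b,l:r]
    m=cv2.inRange(h,np.array(COL[c][0]),np.array(COL[c][1]))
    if c=="red": m|=cv2.inRange(h,np.array([174,150,100]),np.array([180,255,255]))
    n,_,s,ce=cv2.connectedComponentsWithStats(m)
    if n<2: return None
    i=1+np.argmax(s[1:,4]); x,y,w,hh,a=s[i]
    return ce[i]+[l,t],[x+l,y+t,x+l+w,y+t+hh],a
E
python3 - <<'E'
from h import *
S=capture("scene");T=capture("top")
for c,rs,rt in[("orange",[300,260,360,300],[195,240,235,280]),("blue",[300,235,350,275],[230,245,262,280]),("green",[295,220,335,255],[260,245,295,280]),("yellow",[245,175,285,205],[305,195,345,225]),("red",[250,170,280,195],[310,198,340,220])]:
    a=blob(S,c,rs);b=blob(T,c,rt); print(c,a,b)
    if a and b:
        X,e=tri([ray(S,a[0]),ray(T,b[0])]); print("  ",np.round(X,4),e,"at .042",np.round(atz(T,b[0],.042),4))
for k in["tin_white","tin_green"]:
    for p in(S,T): print(k,[(np.round(a["rect"],1).tolist(),round(a["score"],2)) for a in recognise(p,k)[:2]])
a=cv2.resize(T["frame"][185:240,175:345,::-1],(800,259),interpolation=cv2.INTER_CUBIC)
b=cv2.resize(T["frame"][195:225,305:345,::-1],(400,300),interpolation=cv2.INTER_CUBIC)
c=cv2.resize(S["frame"][170:215,240:300,::-1],(400,300),interpolation=cv2.INTER_CUBIC)
cv2.imwrite("pics/z1.png",np.vstack([a,np.hstack([b,c])]))
E
```

```text
orange (array([333.29473684, 278.13684211]), [np.int32(324), np.int32(270), np.int32(344), np.int32(289)], np.int32(285)) (array([212.65098039, 259.8       ]), [np.int32(204), np.int32(251), np.int32(222), np.int32(269)], np.int32(255))
   [0.4391 0.0082 0.0368] [0.6, 0.6] at .042 [0.4392 0.0071 0.042 ]
blue (array([324.70689655, 254.57471264]), [np.int32(317), np.int32(249), np.int32(334), np.int32(261)], np.int32(174)) (array([244.48636364, 262.83181818]), [np.int32(237), np.int32(255), np.int32(253), np.int32(272)], np.int32(220))
   [ 0.4337 -0.0716  0.0392] [0.6, 0.6] at .042 [ 0.434  -0.0721  0.042 ]
green (array([313.45033113, 234.50331126]), [np.int32(306), np.int32(229), np.int32(322), np.int32(241)], np.int32(151)) (array([276.90659341, 262.20879121]), [np.int32(270), np.int32(255), np.int32(285), np.int32(271)], np.int32(182))
   [ 0.4379 -0.1521  0.0406] [0.1, 0.1] at .042 [ 0.4379 -0.1521  0.042 ]
yellow (array([262.95, 189.9 ]), [np.int32(255), np.int32(184), np.int32(271), np.int32(197)], np.int32(100)) (array([321.28571429, 215.5       ]), [np.int32(316), np.int32(209), np.int32(330), np.int32(219)], np.int32(42))
   [ 0.5463 -0.2544  0.1287] [4.8, 4.8] at .042 [ 0.5587 -0.2606  0.042 ]
red (array([263.03225806, 180.06451613]), [np.int32(260), np.int32(176), np.int32(266), np.int32(186)], np.int32(31)) (array([324.16666667, 209.33333333]), [np.int32(322), np.int32(206), np.int32(328), np.int32(212)], np.int32(18))
   [ 0.5499 -0.2565  0.1592] [0.0, 0.0] at .042 [ 0.5749 -0.2677  0.042 ]Traceback (most recent call last):
  File "<stdin>", line 8, in <module>
ValueError: it knows: adjuster, glass, jam, lock_nut, nut_mid, pepper, pot, screw_mid, shelf, shelf_mid, soap, stand, tin_blue_mid, tin_green_mid, tin_orange_mid, tin_white_mid
```

```bash
python3 - <<'E'
from h import *
S=capture("scene");T=capture("top")
for p in(S,T): print([(np.round(a["rect"],1).tolist(),round(a["score"],2)) for a in recognise(p,"tin_white_mid")[:2]])
a=cv2.resize(T["frame"][185:240,175:345,::-1],(800,259),interpolation=cv2.INTER_CUBIC)
b=cv2.resize(T["frame"][195:225,305:345,::-1],(400,300),interpolation=cv2.INTER_CUBIC)
c=cv2.resize(S["frame"][170:215,240:300,::-1],(400,300),interpolation=cv2.INTER_CUBIC)
cv2.imwrite("pics/z1.png",np.vstack([a,np.hstack([b,c])]))
# shelf board region in both
h=cv2.cvtColor(T["frame"],cv2.COLOR_RGB2HSV); print("board hsv",h[213,250],"table",h[190,250],h[230,250],"lid",h[267,347])
# predicted projections of stand model for yaw guesses
for yaw in(-4,-2,0):
    y=np.radians(yaw);ex=np.array([np.cos(y),np.sin(y),0]);ey=np.array([-np.sin(y),np.cos(y),0]);o=np.array([.551,-.2555,0])+.175*ey
    print(yaw,[np.round(proj(T,o+ex*dx+ey*dy+[0,0,.078+min(0,(dy-.14))*.05]),1).tolist() for dx in(-.035,.035) for dy in(-.124,.13)])
E
```

```text
[([296.3, 193.8, 307.1, 216.8], 0.64), ([255.3, 211.1, 304.1, 295.3], 0.22)]
[([338.5, 259.1, 356.6, 279.5], 0.84), ([181.7, 197.5, 338.8, 236.0], 0.41)]
board hsv [ 16  93 198] table [ 13  60 204] [ 12  47 137] lid [ 90   2 247]
-4 [[298.2, 228.7], [194.8, 217.7], [300.8, 201.0], [198.7, 190.0]]
-2 [[298.6, 229.4], [194.8, 222.0], [300.2, 201.7], [197.7, 194.1]]
0 [[299.1, 230.1], [194.9, 226.3], [299.7, 202.4], [196.8, 198.3]]
```

View pics/z1.png

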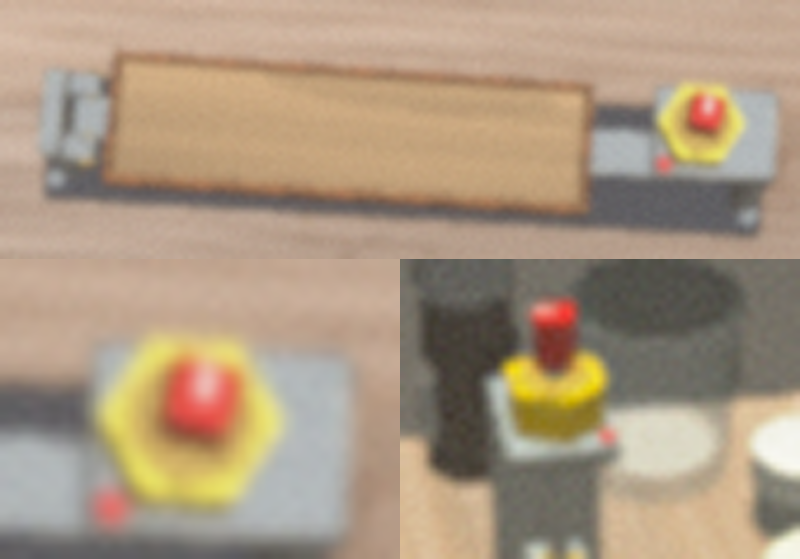

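```bash
python3 - <<'E'
from h import *
from scipy.optimize import least_squares
T=capture("top");S=capture("scene")
g=lambda x,y:np.array([175.+x/4.706,185+y/4.706])-.4
obs=[(g(118,53),(.035,.13,1)),(g(592,87),(.035,-.124,1)),(g(588,212),(-.035,-.124,1)),(g(105,183),(-.035,.13,1)),(g(701,124),(0,-.175,.136)),(g(706,111),(0,-.175,.166))]
# scene crop c: scale 6.667, origin 240,170
gs=lambda x,y:np.array([240+x/6.667,170+y/6.667])-.4
obs_s=[(gs(555,365-259+0),(0,0,0))]
def model(v):
    x,y,yaw,t=v; c,s=np.cos(yaw),np.sin(yaw)
    def W(a):
        X,Y,Z=a
        if Z==1: Z=.078+(Y-.14)*(-t)*-1 if False else .078-(.14-Y)*t
        return np.array([x+c*X-s*Y,y+s*X+c*Y,Z])
    return W
def res(v):
    W=model(v); return np.concatenate([proj(T,W(a))-o for o,a in obs])
r=least_squares(res,[.557,-.085,-.03,.05]); print(r.x,np.degrees(r.x[2]),np.round(r.fun,2))
W=model(r.x); print("axis",W((0,-.175,.13)),"mid",W((0,.003,.07)))
for n,z in(("nuttop",.136),("screwtop",.166),):print(n,np.round(proj(S,W((0,-.175,z))),1))
st()
E
```

```text
[ 0.55528094 -0.08340699 -0.02191322  0.09537103] -1.2555351158606352 [-1.12 -0.27  0.55 -0.25  0.23  0.66 -0.89  0.02  0.45 -0.17  0.69 -0.1 ]
axis [ 0.55144643 -0.25836498  0.13      ] mid [ 0.55534667 -0.08040771  0.07      ]
nuttop [262.5 187.4]
screwtop [262.3 177.5]
t 1.8 tcp [0.2427 0.5759 0.2313] F [0.2 0.  0.3] w 0.0856 q [ 0.99  0.53  1.43 -0.    1.18 -0.18]
[[-0.922, 0.388, -0.0], [0.388, 0.922, -0.0], [0.0, -0.0, -1.0]]
```

Emit:
servo_tool:
  targets:
    - [0.085,0,0,-0.012,0,0,6.9]
    - [0.085,0,0,-0.012,0,0,6.9]
    - [0.085,0,0,-0.012,0,0,6.9]
    - [0.085,0,0,-0.012,0,0,6.9]
    - [0.085,0,0,-0.012,0,0,6.9]

```text
time_s: 2.22
tcp_pos: [0.2426, 0.5759, 0.2918]
orientation: [[-0.535, 0.845, -0.0], [0.845, 0.535, -0.0], [-0.0, -0.0, -1.0]]
force: [-0.5, 0.6, 0.3]
grip_width: 0.0848
```

Emit:
servo_tool:
  targets:
    - [0.085,0,0,0,0,0,6.9]
    - [0.085,0,0,0,0,0,6.9]
    - [0.085,0,0,0,0,0,6.9]
    - [0.085,0,0,0,0,0,6.9]
    - [0.085,0,0,0,0,0,6.7]

```text
time_s: 2.63
tcp_pos: [0.2426, 0.5759, 0.2914]
orientation: [[0.035, 0.999, -0.0], [0.999, -0.035, 0.0], [0.0, -0.0, -1.0]]
force: [-0.0, -0.5, -0.6]
grip_width: 0.0849
```

Emit:
servo_tool:
  targets:
    - [0.085,-0.0375,0.015,0,0,0,0]
    - [0.085,-0.0375,0.015,0,0,0,0]
    - [0.085,-0.0375,0.015,0,0,0,0]
    - [0.085,-0.0375,0.015,0,0,0,0]
    - [0.085,-0.0375,0.015,0,0,0,0]

```text
time_s: 3.05
tcp_pos: [0.3124, 0.3847, 0.2914]
orientation: [[0.028, 1.0, 0.0], [1.0, -0.028, 0.0], [0.0, 0.0, -1.0]]
force: [1.2, -0.5, -0.8]
grip_width: 0.0848
```

Emit:
servo_tool:
  targets:
    - [0.085,-0.0375,0.015,0,0,0,0]
    - [0.085,-0.0375,0.015,0,0,0,0]
    - [0.085,-0.0375,0.015,0,0,0,0]
    - [0.085,-0.0375,0.015,0,0,0,0]
    - [0.085,-0.0375,0.015,0,0,0,0]

```text
time_s: 3.47
tcp_pos: [0.3821, 0.195, 0.2917]
orientation: [[0.028, 1.0, 0.001], [1.0, -0.028, 0.0], [0.0, 0.001, -1.0]]
force: [1.4, 0.5, -0.0]
grip_width: 0.0848
```

Emit:
servo_tool:
  targets:
    - [0.085,-0.0375,0.015,0,0,0,0]
    - [0.085,-0.0375,0.015,0,0,0,0]
    - [0.085,-0.0375,0.015,0,0,0,0]
    - [0.085,-0.0375,0.015,0,0,0,0]
    - [0.085,-0.0375,0.015,0,0,0,0]

```text
time_s: 3.88
tcp_pos: [0.4517, 0.0052, 0.2917]
orientation: [[0.029, 1.0, 0.001], [1.0, -0.029, -0.0], [-0.0, 0.001, -1.0]]
force: [0.9, 0.3, -0.2]
grip_width: 0.0851
```

Emit:
servo_tool:
  targets:
    - [0.085,-0.0375,0.015,0,0,0,0]
    - [0.085,-0.0375,0.015,0,0,0,0]
    - [0.085,-0.0375,0.015,0,0,0,0]
    - [0.085,-0.0375,0.015,0,0,0,0]
    - [0.085,-0.0375,0.015,0,0,0,0]

```text
time_s: 4.3
tcp_pos: [0.5212, -0.1845, 0.2915]
orientation: [[0.029, 1.0, 0.0], [1.0, -0.029, -0.0], [-0.0, 0.0, -1.0]]
force: [1.2, 0.2, 0.3]
grip_width: 0.085
```

Emit:
servo_tool:
  targets:
    - [0.085,-0.036,0.015,0.02,0,0,0]
    - [0.085,-0.036,0.015,0.02,0,0,0]
    - [0.085,0,0,0.035,0,0,0]
    - [0.085,0,0,0,0,0,0]

```text
time_s: 4.63
tcp_pos: [0.5445, -0.2519, 0.2119]
orientation: [[0.032, 0.999, -0.01], [0.999, -0.032, 0.007], [0.006, -0.01, -1.0]]
force: [-0.8, 1.1, -1.0]
grip_width: 0.0847
```

```bash
python3 - <<'E'
from h import *
st(); S=capture("scene");T=capture("top")
for k in("nut_mid","screw_mid"):
    for p in(S,T): print(k,[(np.round(a["xy"],1).tolist(),round(a["score"],2)) for a in spot_point(p,k)[:2]])
b=cv2.resize(T["frame"][180:240,290:360,::-1],(400,343),interpolation=cv2.INTER_CUBIC)
c=cv2.resize(S["frame"][140:215,220:307,::-1],(400,343),interpolation=cv2.INTER_CUBIC)
cv2.imwrite("pics/z2.png",np.hstack([b,c]))
E
```

```text
t 4.63 tcp [ 0.5445 -0.2519  0.2119] F [-0.8  1.1 -1. ] w 0.0847 q [-0.62  0.52  1.51 -0.    1.12 -0.59]
[[0.032, 0.999, -0.01], [0.999, -0.032, 0.007], [0.006, -0.01, -1.0]]
nut_mid [([261.5, 191.0], 0.54)]
nut_mid []
screw_mid []
screw_mid []
```

View pics/z2.png

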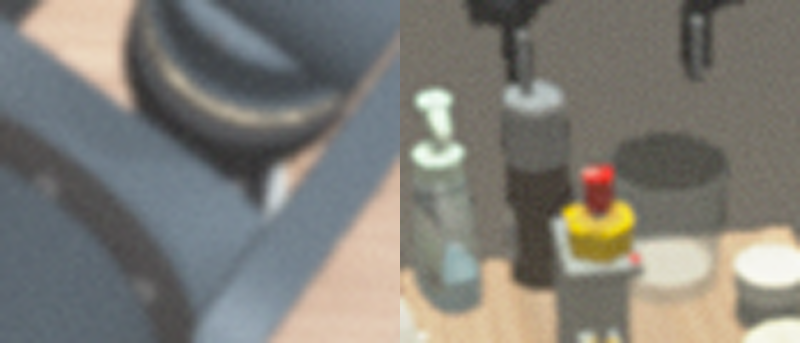

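Emit:
servo_tool:
  targets:
    - [0.085,0,0,0,0,0,0]
    - [0.085,-0.003,0.003,0,0,0,0]
    - [0.085,0,0,0,0,0,0]
    - [0.085,0,0,0,0,0,0]

```text
time_s: 5.27
tcp_pos: [0.5508, -0.2548, 0.2189]
orientation: [[0.028, 1.0, 0.001], [1.0, -0.028, -0.001], [-0.001, 0.001, -1.0]]
force: [-0.6, -0.5, 0.3]
grip_width: 0.0851
```

Emit:
servo_tool:
  targets:
    - [0.065,-0.002,0,0.03,0,0,0]
    - [0.06,0,0,0.03,0,0,0]
    - [0.06,0,0,0.025,0,0,0]
    - [0.06,0,0,0.012,0,0,0]
    - [0.06,0,0,0,0,0,0]

```text
time_s: 5.68
tcp_pos: [0.5485, -0.2555, 0.1183]
orientation: [[0.029, 1.0, -0.005], [1.0, -0.029, 0.004], [0.004, -0.006, -1.0]]
force: [-0.4, -0.4, 0.2]
grip_width: 0.0603
```

Emit:
servo_tool:
  targets:
    - [0.06,0,0,0,0,0,0]
    - [0.045,0,0,0,0,0,0]
    - [0.04,0,0,0,0,0,0]
    - [0.03,0,0,0,0,0,0]
    - [0.03,0,0,0,0,0,0]

```text
time_s: 6.1
tcp_pos: [0.5508, -0.2574, 0.1235]
orientation: [[0.028, 1.0, 0.002], [1.0, -0.028, -0.002], [-0.002, 0.002, -1.0]]
force: [-2.5, -0.7, 5.8]
grip_width: 0.0344
```

```bash
python3 - <<'E'
from h import *
st(); S=capture("scene")
save(S,"z3.png",[225,150,305,210],8)
E
```

```text
t 6.1 tcp [ 0.5508 -0.2574  0.1235] F [-2.5 -0.7  5.8] w 0.0344 q [-0.62  0.64  1.57 -0.    0.93 -0.59]
[[0.028, 1.0, 0.002], [1.0, -0.028, -0.002], [-0.002, 0.002, -1.0]]
```

View pics/z3.png

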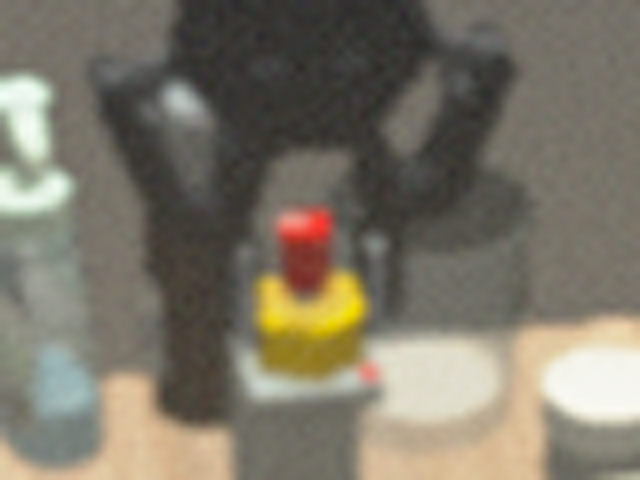

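Emit:
servo_tool:
  targets:
    - [0.02,0,0,0,0,0,0]
    - [0.02,0,0,0,0,0,0]
    - [0.02,0,0,0,0,0,-3]
    - [0.02,0,0,0,0,0,-4]
    - [0.02,0,0,0,0,0,-5]

```text
time_s: 6.57
tcp_pos: [0.5506, -0.2574, 0.1235]
orientation: [[-0.183, 0.983, 0.002], [0.983, 0.183, -0.002], [-0.002, 0.001, -1.0]]
force: [-2.9, 0.6, 6.6]
grip_width: 0.0345
```

Emit:
servo_tool:
  targets:
    - [0.02,0,0,0,0,0,-6]
    - [0.02,0,0,0,0,0,-6]
    - [0.02,0,0,0,0,0,-6]
    - [0.02,0,0,0,0,0,-6]
    - [0.02,0,0,0,0,0,-6]

```text
time_s: 6.98
tcp_pos: [0.5503, -0.2575, 0.1235]
orientation: [[-0.652, 0.759, 0.001], [0.759, 0.652, -0.002], [-0.002, -0.001, -1.0]]
force: [-3.0, -0.7, 6.2]
grip_width: 0.0347
```

```bash
python3 - <<'E'
from h import *
o=st(); print(np.round(o["torque"],2)); S=capture("scene")
save(S,"z4.png",[225,150,305,210],8)
E
```

```text
t 6.98 tcp [ 0.5503 -0.2575  0.1235] F [-3.  -0.7  6.2] w 0.0347 q [-0.62  0.64  1.57 -0.    0.93 -1.33]
[[-0.652, 0.759, 0.001], [0.759, 0.652, -0.002], [-0.002, -0.001, -1.0]]
[-0.12  0.55 -0.06]
```

View pics/z4.png

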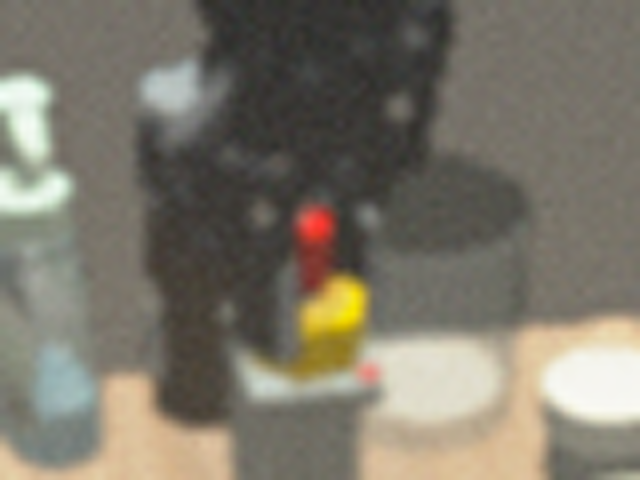

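Emit:
servo_tool:
  targets:
    - [0.02,0,0,0,0,0,-6]
    - [0.02,0,0,0,0,0,-6]
    - [0.02,0,0,0,0,0,-6]
    - [0.02,0,0,0,0,0,-6]
    - [0.02,0,0,0,0,0,-6]

```text
time_s: 7.45
tcp_pos: [0.5501, -0.2578, 0.1235]
orientation: [[-0.944, 0.331, 0.0], [0.331, 0.944, -0.003], [-0.001, -0.002, -1.0]]
force: [-4.3, -1.3, 5.7]
grip_width: 0.0346
```

Emit:
servo_tool:
  targets:
    - [0.02,0,0,0,0,0,-6]
    - [0.02,0,0,0,0,0,-6]
    - [0.02,0,0,0,0,0,-4]
    - [0.02,0,0,0,0,0,0]
    - [0.02,0,0,0,0,0,0]

```text
time_s: 7.87
tcp_pos: [0.55, -0.258, 0.1235]
orientation: [[-0.998, 0.063, 0.0], [0.063, 0.998, -0.003], [-0.0, -0.003, -1.0]]
force: [-4.2, -1.3, 6.6]
grip_width: 0.0342
```

Emit:
servo_tool:
  targets:
    - [0.06,0,0,0,0,0,0]
    - [0.06,0,0,0,0,0,0]
    - [0.06,0,0,0,0,0,0]
    - [0.06,0,0,-0.025,0,0,0]
    - [0.06,0,0,0,0,0,0]

```text
time_s: 8.28
tcp_pos: [0.5525, -0.2578, 0.1494]
orientation: [[-0.998, 0.063, 0.005], [0.063, 0.998, -0.003], [-0.006, -0.003, -1.0]]
force: [0.3, 0.2, 0.7]
grip_width: 0.06
```

```bash
python3 - <<'E'
from h import *
o=st(); S=capture("scene")
save(S,"z5.png",[225,150,305,210],8)
E
```

```text
t 8.28 tcp [ 0.5525 -0.2578  0.1494] F [0.3 0.2 0.7] w 0.06 q [-0.62  0.61  1.55  0.    0.98 -2.13]
[[-0.998, 0.063, 0.005], [0.063, 0.998, -0.003], [-0.006, -0.003, -1.0]]
```

View pics/z5.png

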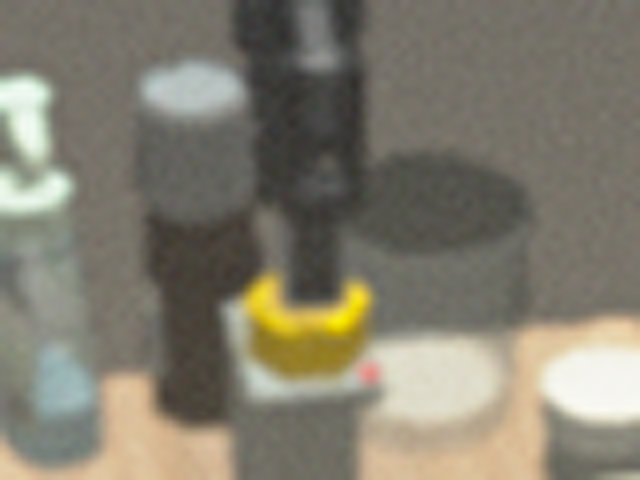

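Emit:
servo_tool:
  targets:
    - [0.04,0,0,0,0,0,0]
    - [0.02,0,0,0,0,0,0]
    - [0.01,0,0,0,0,0,0]
    - [0.0,0,0,0,0,0,0]
    - [0.0,0,0,0,0,0,0]

```text
time_s: 8.75
tcp_pos: [0.5509, -0.258, 0.1458]
orientation: [[-0.998, 0.064, 0.001], [0.064, 0.998, -0.002], [-0.002, -0.002, -1.0]]
force: [0.2, -4.4, -2.6]
grip_width: 0.0147
```

Emit:
servo_tool:
  targets:
    - [0.0,0,0,0,0,0,0]
    - [0.0,0,0,0,0,0,4]
    - [0.0,0,0,0,0,0,6]
    - [0.0,0,0,0,0,0,0]

```text
time_s: 9.08
tcp_pos: [0.5509, -0.2581, 0.1459]
orientation: [[-0.971, 0.24, 0.001], [0.24, 0.971, -0.002], [-0.002, -0.002, -1.0]]
force: [0.6, -4.8, -3.6]
grip_width: 0.0146
```

```bash
python3 - <<'E'
from h import *
o=st(); print(np.round(o["torque"],2))
E
```

```text
t 9.08 tcp [ 0.5509 -0.2581  0.1459] F [ 0.6 -4.8 -3.6] w 0.0146 q [-0.62  0.61  1.55 -0.    0.97 -1.95]
[[-0.971, 0.24, 0.001], [0.24, 0.971, -0.002], [-0.002, -0.002, -1.0]]
[-0.84 -0.31 -0.11]
```

Emit:
servo_tool:
  targets:
    - [0.0,0,0,0,0,0,7]
    - [0.0,0,0,0,0,0,7]
    - [0.0,0,0,0,0,0,7]
    - [0.0,0,0,0,0,0,7]
    - [0.0,0,0,0,0,0,7]

```text
time_s: 9.5
tcp_pos: [0.5509, -0.2582, 0.1459]
orientation: [[-0.657, 0.754, 0.001], [0.754, 0.657, -0.003], [-0.003, -0.001, -1.0]]
force: [1.3, -4.1, -3.4]
grip_width: 0.0144
```

Emit:
servo_tool:
  targets:
    - [0.0,0,0,0,0,0,7]
    - [0.0,0,0,0,0,0,7]
    - [0.0,0,0,0,0,0,7]
    - [0.0,0,0,0,0,0,7]
    - [0.0,0,0,0,0,0,7]

```text
time_s: 9.92
tcp_pos: [0.5507, -0.2582, 0.1458]
orientation: [[-0.106, 0.994, 0.001], [0.994, 0.106, -0.003], [-0.003, 0.0, -1.0]]
force: [1.0, -5.9, -4.1]
grip_width: 0.0144
```

Emit:
servo_tool:
  targets:
    - [0.0,0,0,0,0,0,7]
    - [0.0,0,0,0,0,0,7]
    - [0.0,0,0,0,0,0,7]
    - [0.0,0,0,0,0,0,7]
    - [0.0,0,0,0,0,0,7]

```text
time_s: 10.33
tcp_pos: [0.5506, -0.2582, 0.1458]
orientation: [[0.484, 0.875, 0.0], [0.875, -0.484, -0.003], [-0.002, 0.002, -1.0]]
force: [0.9, -5.7, -3.6]
grip_width: 0.0147
```

Emit:
servo_tool:
  targets:
    - [0.0,0,0,0,0,0,7]
    - [0.0,0,0,0,0,0,7]
    - [0.0,0,0,0,0,0,7]
    - [0.0,0,0,0,0,0,7]
    - [0.0,0,0,0,0,0,7]

```text
time_s: 10.75
tcp_pos: [0.5505, -0.2581, 0.1459]
orientation: [[0.898, 0.439, 0.0], [0.439, -0.898, -0.003], [-0.001, 0.002, -1.0]]
force: [0.7, -5.3, -3.0]
grip_width: 0.0143
```

Emit:
servo_tool:
  targets:
    - [0.0,0,0,0,0,0,7]
    - [0.0,0,0,0,0,0,7]
    - [0.0,0,0,0,0,0,7]
    - [0.0,0,0,0,0,0,6]
    - [0.0,0,0,0,0,0,0]

```text
time_s: 11.17
tcp_pos: [0.5505, -0.258, 0.1458]
orientation: [[1.0, -0.015, 0.0], [-0.015, -1.0, -0.002], [0.0, 0.002, -1.0]]
force: [1.2, -5.8, -3.0]
grip_width: 0.0143
```

```bash
python3 - <<'E'
from h import *
o=st(); print(np.round(o["torque"],2)); S=capture("scene");T=capture("top")
a=cv2.resize(S["frame"][150:300,230:330,::-1],(400,600),interpolation=cv2.INTER_CUBIC)
b=cv2.resize(T["frame"][180:240,290:330,::-1],(400,600),interpolation=cv2.INTER_CUBIC)
cv2.imwrite("pics/z6.png",np.hstack([a,b]))
E
```

```text
t 11.17 tcp [ 0.5505 -0.258   0.1458] F [ 1.2 -5.8 -3. ] w 0.0143 q [-0.62  0.61  1.56 -0.    0.98  0.97]
[[1.0, -0.015, 0.0], [-0.015, -1.0, -0.002], [0.0, 0.002, -1.0]]
[-0.92 -0.01 -0.08]
```

View pics/z6.png

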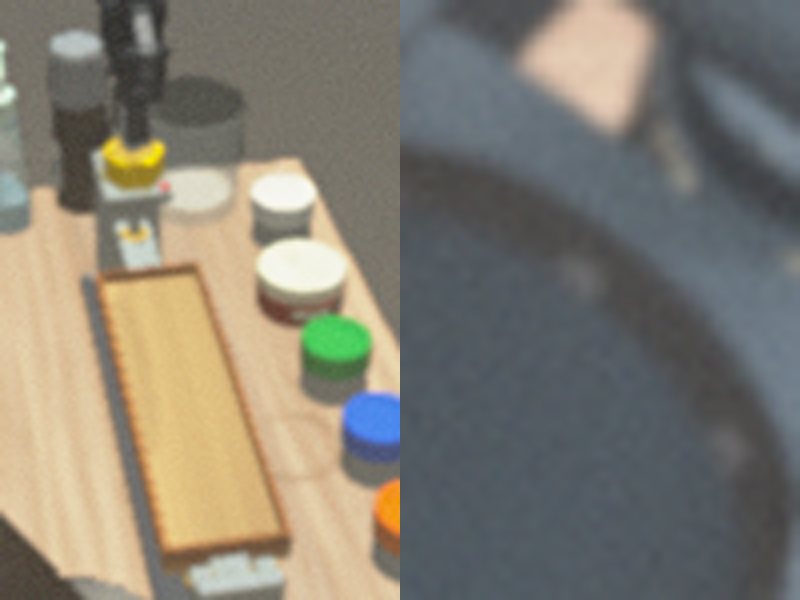

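Screw turned by about 178°. The scene crop shows the board's far rim from (98,275) to (195,265) and the near rim from (165,548) to (285,540). I'll compare these with the model for several tilts.

```bash
python3 - <<'E'
from h import *
S=capture("scene")
for yaw in(-1.3,-2.):
  c,s=np.cos(np.radians(yaw)),np.sin(np.radians(yaw)); x,y=np.array([.5505,-.258])-.175*np.array([s,-c])
  for t in(0,.02,-.02,.08):
    q=[proj(S,[x+c*X-s*Y,y+s*X+c*Y,.078-(.14-Y)*t]) for X,Y in((.035,-.124),(-.035,-.124),(.035,.13),(-.035,.13))]
    print(yaw,t,[np.round((a-[230,150])*4).tolist() for a in q])
print([(np.round(a["xy"],1).tolist(),round(a["score"],2)) for a in spot_point(S,"shelf_mid")[:2]])
E
```

```text
-1.3 0 [[93.0, 271.0], [198.0, 259.0], [163.0, 551.0], [294.0, 532.0]]
-1.3 0.02 [[93.0, 278.0], [198.0, 266.0], [163.0, 551.0], [294.0, 532.0]]
-1.3 -0.02 [[93.0, 265.0], [198.0, 253.0], [163.0, 551.0], [294.0, 532.0]]
-1.3 0.08 [[94.0, 297.0], [198.0, 285.0], [163.0, 552.0], [293.0, 533.0]]
-2.0 0 [[92.0, 271.0], [198.0, 260.0], [156.0, 552.0], [287.0, 534.0]]
-2.0 0.02 [[92.0, 278.0], [197.0, 266.0], [156.0, 552.0], [287.0, 534.0]]
-2.0 -0.02 [[92.0, 264.0], [198.0, 253.0], [156.0, 551.0], [287.0, 533.0]]
-2.0 0.08 [[93.0, 297.0], [197.0, 286.0], [156.0, 553.0], [287.0, 535.0]]
[([273.5, 249.8], 0.87)]
```

Emit:
servo_tool:
  targets:
    - [0.0,0,0,0,0,0,0]
    - [0.06,0,0,0,0,0,0]
    - [0.06,0,0,0,0,0,0]
    - [0.06,0,0,0,0,0,0]
    - [0.06,0,0,-0.04,0,0,0]

```text
time_s: 11.78
tcp_pos: [0.5454, -0.2529, 0.1789]
orientation: [[1.0, -0.012, -0.015], [-0.011, -1.0, 0.012], [-0.015, -0.011, -1.0]]
force: [0.3, 0.7, -1.4]
grip_width: 0.06
```

Emit:
servo_tool:
  targets:
    - [0.06,0,0,-0.04,0,0,-6]
    - [0.06,0,0,-0.04,0,0,-6]
    - [0.06,0,0,0,0,0,-6]
    - [0.06,0,0,0,0,0,-6]
    - [0.06,0,0,0,0,0,-6]

```text
time_s: 12.2
tcp_pos: [0.5504, -0.2561, 0.2677]
orientation: [[0.869, 0.495, 0.001], [0.495, -0.869, -0.0], [0.001, 0.001, -1.0]]
force: [0.6, 0.2, -1.0]
grip_width: 0.0599
```

```bash
python3 - <<'E'
from h import *
o=st(); S=capture("scene")
a=cv2.resize(S["frame"][165:205,240:290,::-1],(500,400),interpolation=cv2.INTER_CUBIC)
b=cv2.resize(S["frame"][205:295,245:305,::-1],(267,400),interpolation=cv2.INTER_CUBIC)
cv2.imwrite("pics/z7.png",np.hstack([a,b]))
E
```

```text
t 12.2 tcp [ 0.5504 -0.2561  0.2677] F [ 0.6  0.2 -1. ] w 0.0599 q [-0.62  0.46  1.44  0.    1.24  0.43]
[[0.869, 0.495, 0.001], [0.495, -0.869, -0.0], [0.001, 0.001, -1.0]]
```

View pics/z7.png

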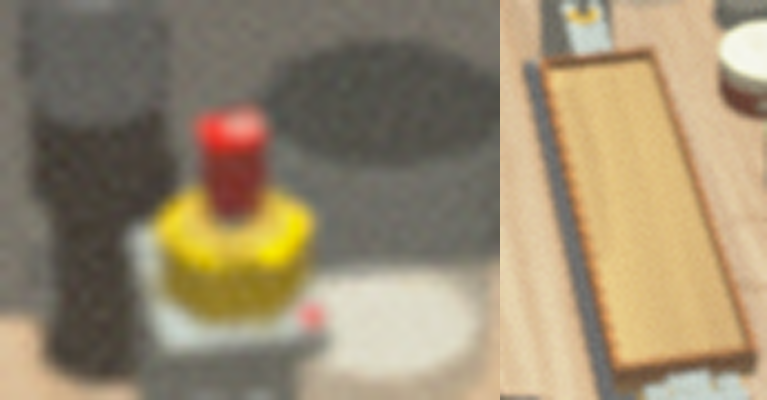

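White index now points right (toward the robot) at (243,122), and the shelf looks level. Back to the nut at yaw about -33.6°.

Emit:
servo_tool:
  targets:
    - [0.06,0,0,0,0,0,6.7]
    - [0.06,0,0,0,0,0,-6.7]
    - [0.06,0,0,0,0,0,-6.7]
    - [0.06,0,0,0,0,0,-6.7]
    - [0.06,0,0,0,0,0,-6.7]

```text
time_s: 12.67
tcp_pos: [0.55, -0.2559, 0.266]
orientation: [[0.647, 0.762, -0.001], [0.762, -0.647, 0.001], [0.0, -0.002, -1.0]]
force: [0.1, 0.1, 0.5]
grip_width: 0.0598
```

Emit:
servo_tool:
  targets:
    - [0.06,-0.0015,0.001,0.02,0,0,-6.7]
    - [0.06,0,0,0.02,0,0,0]
    - [0.06,0,0,0,0,0,0]
    - [0.06,0,0,0,0,0,0]

```text
time_s: 13.0
tcp_pos: [0.5493, -0.2576, 0.2252]
orientation: [[0.558, 0.83, -0.003], [0.83, -0.558, 0.003], [0.0, -0.004, -1.0]]
force: [0.4, 0.1, -0.4]
grip_width: 0.06
```

Emit:
servo_tool:
  targets:
    - [0.06,0,0,0.035,0,0,0]
    - [0.06,0,0,0.03,0,0,0]
    - [0.06,0,0,0.025,0,0,0]
    - [0.06,0,0,0.0115,0,0,0]
    - [0.06,0,0,0,0,0,0]

```text
time_s: 13.42
tcp_pos: [0.5491, -0.2576, 0.123]
orientation: [[0.558, 0.83, -0.004], [0.83, -0.558, 0.003], [0.0, -0.005, -1.0]]
force: [0.6, 0.1, -0.3]
grip_width: 0.0603
```

Emit:
servo_tool:
  targets:
    - [0.06,0,0,0,0,0,0]
    - [0.045,0,0,0,0,0,0]
    - [0.03,0,0,0,0,0,0]
    - [0.02,0,0,0,0,0,0]
    - [0.02,0,0,0,0,0,0]

```text
time_s: 13.83
tcp_pos: [0.5504, -0.2586, 0.1272]
orientation: [[0.557, 0.831, 0.001], [0.831, -0.557, -0.001], [-0.0, 0.002, -1.0]]
force: [-2.2, 1.7, 6.2]
grip_width: 0.0341
```

Emit:
servo_tool:
  targets:
    - [0.02,0,0,0,0,0,0]
    - [0.02,0,0,0,0,0,3]
    - [0.02,0,0,0,0,0,5]
    - [0.02,0,0,0,0,0,6]
    - [0.02,0,0,0,0,0,6]

```text
time_s: 14.25
tcp_pos: [0.5502, -0.2585, 0.1273]
orientation: [[0.81, 0.586, 0.001], [0.586, -0.81, -0.001], [0.0, 0.001, -1.0]]
force: [-2.0, 1.9, 5.8]
grip_width: 0.0339
```

Emit:
servo_tool:
  targets:
    - [0.02,0,0,0,0,0,6]
    - [0.02,0,0,0,0,0,6]
    - [0.02,0,0,0,0,0,6]
    - [0.02,0,0,0,0,0,6]
    - [0.02,0,0,0,0,0,6]

```text
time_s: 14.67
tcp_pos: [0.5502, -0.2583, 0.1273]
orientation: [[0.995, 0.102, 0.001], [0.102, -0.995, -0.0], [0.001, 0.001, -1.0]]
force: [-2.2, 2.0, 5.7]
grip_width: 0.0339
```

Emit:
servo_tool:
  targets:
    - [0.02,0,0,0,0,0,6]
    - [0.02,0,0,0,0,0,6]
    - [0.02,0,0,0,0,0,6]
    - [0.02,0,0,0,0,0,6]
    - [0.02,0,0,0,0,0,6]

```text
time_s: 15.08
tcp_pos: [0.5502, -0.258, 0.1272]
orientation: [[0.913, -0.409, 0.001], [-0.409, -0.913, 0.0], [0.001, -0.0, -1.0]]
force: [-2.4, 2.7, 5.8]
grip_width: 0.0342
```

```bash
python3 - <<'E'
from h import *
o=st(); print(np.round(o["torque"],2))
E
```

```text
t 15.08 tcp [ 0.5502 -0.258   0.1272] F [-2.4  2.7  5.8] w 0.0342 q [-0.62  0.63  1.57  0.    0.94  1.37]
[[0.913, -0.409, 0.001], [-0.409, -0.913, 0.0], [0.001, -0.0, -1.0]]
[0.43 0.43 0.06]
```

Emit:
servo_tool:
  targets:
    - [0.02,0,0,0,0,0,4]
    - [0.02,0,0,0,0,0,3]
    - [0.02,0,0,0,0,0,2]
    - [0.02,0,0,0,0,0,0]
    - [0.02,0,0,0,0,0,0]

```text
time_s: 15.5
tcp_pos: [0.5502, -0.2579, 0.1273]
orientation: [[0.843, -0.538, 0.0], [-0.538, -0.843, -0.001], [0.001, 0.001, -1.0]]
force: [-2.2, 3.7, 6.2]
grip_width: 0.034
```

```bash
python3 - <<'E'
from h import *
o=st(); print(np.round(o["torque"],2))
E
```

```text
t 15.5 tcp [ 0.5502 -0.2579  0.1273] F [-2.2  3.7  6.2] w 0.034 q [-0.62  0.63  1.57 -0.    0.94  1.52]
[[0.843, -0.538, 0.0], [-0.538, -0.843, -0.001], [0.001, 0.001, -1.0]]
[0.54 0.34 0.94]
```

Emit:
servo_tool:
  targets:
    - [0.06,0,0,0,0,0,0]
    - [0.06,0,0,0,0,0,0]
    - [0.06,0,0,-0.03,0,0,0]
    - [0.07,0,0,-0.04,0,0,0]
    - [0.085,0,0,-0.04,0,0,-7]

```text
time_s: 15.92
tcp_pos: [0.5496, -0.2584, 0.2354]
orientation: [[0.9, -0.435, -0.002], [-0.435, -0.9, 0.001], [-0.002, -0.0, -1.0]]
force: [-0.0, -1.2, 0.9]
grip_width: 0.0798
```

Emit:
servo_tool:
  targets:
    - [0.085,0,0,-0.03,0,0,-7]
    - [0.085,0,0,0,0,0,-7]
    - [0.085,0,0,0,0,0,-7]
    - [0.085,0,0,0,0,0,-7]
    - [0.085,0,0,0,0,0,-7]

```text
time_s: 16.33
tcp_pos: [0.5504, -0.2589, 0.2658]
orientation: [[0.986, 0.164, 0.002], [0.164, -0.986, -0.001], [0.002, 0.002, -1.0]]
force: [-0.8, -0.3, -0.4]
grip_width: 0.0846
```

Emit:
servo_tool:
  targets:
    - [0.085,0,0,0,0,0,-7]
    - [0.085,0,0,0,0,0,-7]
    - [0.085,0,0,0,0,0,-7]
    - [0.085,0,0,0,0,0,-7]
    - [0.085,0,0,0,0,0,-7]

```text
time_s: 16.75
tcp_pos: [0.5504, -0.2589, 0.2654]
orientation: [[0.714, 0.7, 0.001], [0.7, -0.714, -0.001], [0.0, 0.001, -1.0]]
force: [0.3, 0.2, -0.3]
grip_width: 0.0852
```

Emit:
servo_tool:
  targets:
    - [0.085,0,0,0,0,0,-7]
    - [0.085,0,0,0,0,0,-7]
    - [0.085,0,0,0,0,0,-7]
    - [0.085,0,0,0,0,0,-7]
    - [0.085,0,0,0,0,0,-7]

```text
time_s: 17.17
tcp_pos: [0.5504, -0.259, 0.2653]
orientation: [[0.183, 0.983, 0.001], [0.983, -0.183, -0.001], [-0.001, 0.001, -1.0]]
force: [-0.8, 1.5, 0.5]
grip_width: 0.0845
```

```bash
cat >> h.py <<'E'
def tins():
    S=capture("scene");T=capture("top")
    for k in("white","green","blue","orange"):
        r=[]
        for p in(S,T):
            s=[a for a in recognise(p,f"tin_{k}_mid") if a["score"]>.4]
            if not s: print(k,"none");continue
            l,t,rr,b=[int(round(v)) for v in s[0]["rect"]]; q=spot_point(p,f"tin_{k}_mid")
            if k!="white":
                bl=blob(p,k,[max(l-8,0),max(t-8,0),rr+8,b+8])
                if bl: r.append(ray(p,bl[0])); c=bl[0]; print(k,np.round(c,1),bl[2],"lid@.042",np.round(atz(p,c,.041),4))
            else: print(k,(l,t,rr,b),"rect mid@.03",np.round(atz(p,[(l+rr)/2,(t+b)/2],.03),4),[(np.round(atz(p,a["xy"],.021),4).tolist(),round(a["score"],2)) for a in q[:1]])
        if len(r)==2: X,e=tri(r); print("   tri",np.round(X,4),e)
    return S,T
E
python3 - <<'E'
from h import *
st(); S,T=tins()
h=cv2.cvtColor(S["frame"],cv2.COLOR_RGB2HSV)
for p,(l,t,r,b) in((S,(285,185,320,225)),(T,(330,250,365,290))):
    h=cv2.cvtColor(p["frame"],cv2.COLOR_RGB2HSV)[t:b,l:r]; m=cv2.inRange(h,(0,0,215),(180,40,255)); n,_,s,ce=cv2.connectedComponentsWithStats(m); 
    for i in range(1,n):
        if s[i,4]>30: print("w",s[i],ce[i]+[l,t],np.round(atz(p,ce[i]+[l,t],.042),4))
E
```

```text
t 17.17 tcp [ 0.5504 -0.259   0.2653] F [-0.8  1.5  0.5] w 0.0845 q [-0.62  0.47  1.44  0.    1.23 -0.44]
[[0.183, 0.983, 0.001], [0.983, -0.183, -0.001], [-0.001, 0.001, -1.0]]
white (294, 194, 311, 216) rect mid@.03 [ 0.4242 -0.3069  0.03  ] [([0.4221, -0.3301, 0.021], 0.77)]
white (337, 257, 357, 278) rect mid@.03 [ 0.4309 -0.3271  0.03  ] [([0.4291, -0.3221, 0.021], 0.81)]
green [313.4 234.6] 153 lid@.042 [ 0.4382 -0.1512  0.041 ]
green none
blue [324.7 254.6] 174 lid@.042 [ 0.434  -0.0693  0.041 ]
blue none
orange [333.3 278.2] 288 lid@.042 [0.4404 0.0127 0.041 ]
orange none
w [  8   8  16  10 116] [300.37068966 197.32758621] [ 0.4247 -0.3307  0.042 ]
w [ 10  25  22  13 219] [305.21004566 215.93607306] [ 0.4367 -0.2354  0.042 ]
w [29  0  6  9 38] [362.02631579 252.97368421] [ 0.4669 -0.3626  0.042 ]
w [  9   9  21  21 348] [348.75862069 268.93103448] [ 0.4265 -0.3296  0.042 ]
```

Emit:
servo_tool:
  targets:
    - [0.085,0,0,0,0,0,-7]
    - [0.085,0,0,0,0,0,-2]
    - [0.085,-0.025,-0.03,0,0,0,0]
    - [0.085,-0.025,-0.03,0,0,0,0]
    - [0.085,-0.024,-0.03,0,0,0,0]

```text
time_s: 18.33
tcp_pos: [0.4572, -0.3299, 0.2647]
orientation: [[0.03, 1.0, 0.0], [1.0, -0.03, -0.0], [-0.0, 0.0, -1.0]]
force: [0.3, -0.4, 0.7]
grip_width: 0.085
```

Emit:
servo_tool:
  targets:
    - [0.085,0,-0.032,0.03,0,0,0]
    - [0.085,0,0,0.03,0,0,0]
    - [0.085,0,0,0.03,0,0,0]
    - [0.085,0,0,0,0,0,0]
    - [0.085,0,0,0,0,0,0]

```text
time_s: 18.75
tcp_pos: [0.4268, -0.328, 0.1754]
orientation: [[0.033, 0.999, -0.002], [0.999, -0.033, 0.003], [0.003, -0.002, -1.0]]
force: [-0.9, -0.2, -0.7]
grip_width: 0.0849
```

```bash
python3 - <<'E'
from h import *
st(); S=capture("scene")
save(S,"z8.png",[255,150,355,225],6)
E
```

```text
t 18.75 tcp [ 0.4268 -0.328   0.1754] F [-0.9 -0.2 -0.7] w 0.0849 q [-0.86  0.49  1.7   0.    0.95 -0.83]
[[0.033, 0.999, -0.002], [0.999, -0.033, 0.003], [0.003, -0.002, -1.0]]
```

View pics/z8.png

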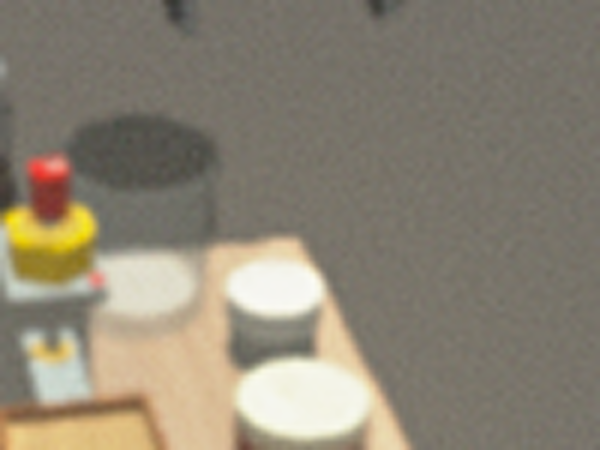

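The view shows the white tin's lid centred at (272,290), below the fingertips at (180,20) and (382,10). Descending to grip.

Emit:
servo_tool:
  targets:
    - [0.085,-0.002,0,0.04,0,0,0]
    - [0.075,0,0,0.04,0,0,0]
    - [0.075,0,0,0.04,0,0,0]
    - [0.075,0,0,0.03,0,0,0]
    - [0.075,0,0,0,0,0,0]

```text
time_s: 19.22
tcp_pos: [0.4265, -0.329, 0.0228]
orientation: [[0.032, 0.999, -0.004], [0.999, -0.032, 0.005], [0.005, -0.005, -1.0]]
force: [-0.6, 0.9, -0.7]
grip_width: 0.0749
```

Emit:
servo_tool:
  targets:
    - [0.075,0,0,0,0,0,0]
    - [0.05,0,0,0,0,0,0]
    - [0.03,0,0,0,0,0,0]
    - [0.03,0,0,0,0,0,0]
    - [0.03,0,0,0,0,0,0]

```text
time_s: 19.63
tcp_pos: [0.4289, -0.3322, 0.0297]
orientation: [[0.032, 0.999, 0.004], [0.999, -0.032, -0.005], [-0.005, 0.004, -1.0]]
force: [0.2, -0.4, 6.9]
grip_width: 0.0451
```

Emit:
servo_tool:
  targets:
    - [0.03,0,0,0,0,0,0]
    - [0.03,0,0,-0.03,0,0,0]
    - [0.03,0,0,-0.035,0,0,0]
    - [0.03,0,0,-0.04,0,0,0]
    - [0.03,0,0,-0.03,0,0,0]

```text
time_s: 20.05
tcp_pos: [0.4281, -0.3313, 0.1659]
orientation: [[0.032, 0.999, 0.004], [0.999, -0.032, -0.004], [-0.004, 0.004, -1.0]]
force: [0.6, -0.7, -0.4]
grip_width: 0.0453
```

```bash
python3 - <<'E'
from h import *
c,s=np.cos(np.radians(-1.6)),np.sin(np.radians(-1.6)); x,y=np.array([.5505,-.258])-.175*np.array([s,-c])
print(x,y)
for q in(-.09,-.03,.03,.09): print(q,np.round([x-s*(q+.003),y+c*(q+.003)],4))
st(); S=capture("scene")
save(S,"z9.png",[255,130,355,230],6)
E
```

```text
0.5553862867766245 -0.08306822986793799
-0.09 [ 0.553 -0.17 ]
-0.03 [ 0.5546 -0.1101]
0.03 [ 0.5563 -0.0501]
0.09 [0.558  0.0099]
t 20.05 tcp [ 0.4281 -0.3313  0.1659] F [ 0.6 -0.7 -0.4] w 0.0453 q [-0.87  0.5   1.71  0.    0.92 -0.83]
[[0.032, 0.999, 0.004], [0.999, -0.032, -0.004], [-0.004, 0.004, -1.0]]
```

View pics/z9.png

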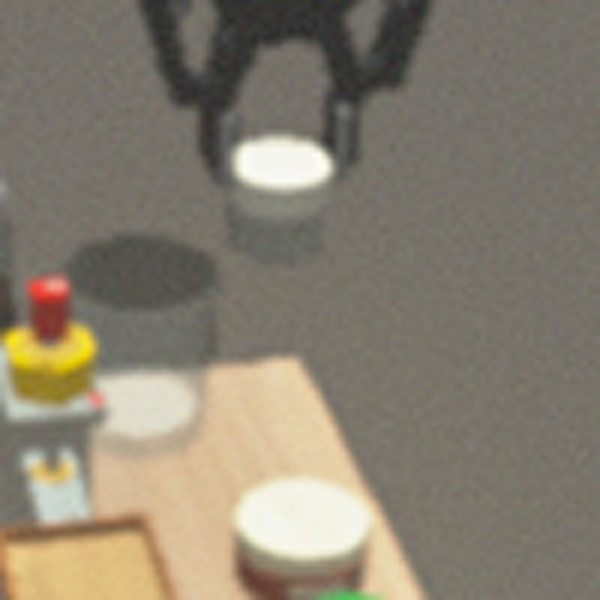

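White tin is held upright. Moving it to its slot at (0.553,-0.170).

Emit:
servo_tool:
  targets:
    - [0.03,0,0,-0.035,0,0,0]
    - [0.03,0,0,-0.035,0,0,0]
    - [0.03,0.033,0.024,0,0,0,0]
    - [0.03,0.033,0.024,0,0,0,0]
    - [0.03,0.033,0.024,0,0,0,0]

```text
time_s: 20.52
tcp_pos: [0.5034, -0.2337, 0.2343]
orientation: [[0.035, 0.999, 0.004], [0.999, -0.035, -0.003], [-0.003, 0.005, -1.0]]
force: [0.9, 0.1, -1.8]
grip_width: 0.0455
```

Emit:
servo_tool:
  targets:
    - [0.03,0.033,0.024,0,0,0,0]
    - [0.03,0.033,0.024,0,0,0,0]
    - [0.03,0,0,0.03,0,0,0]
    - [0.03,0,0,0.03,0,0,0]
    - [0.03,0,0,0.03,0,0,0]

```text
time_s: 20.93
tcp_pos: [0.554, -0.1686, 0.1428]
orientation: [[0.03, 1.0, 0.005], [1.0, -0.03, -0.003], [-0.002, 0.005, -1.0]]
force: [-0.0, -0.5, -1.0]
grip_width: 0.0451
```

Emit:
servo_tool:
  targets:
    - [0.03,0,0,0,0,0,0]
    - [0.03,0,0,0,0,0,0]
    - [0.03,0,0,0,0,0,0]

```text
time_s: 21.18
tcp_pos: [0.5537, -0.1702, 0.1434]
orientation: [[0.033, 0.999, 0.003], [0.999, -0.033, -0.002], [-0.002, 0.003, -1.0]]
force: [0.3, 0.1, -0.7]
grip_width: 0.0454
```

```bash
python3 - <<'E'
from h import *
st(); S=capture("scene")
print(np.round(proj(S,[.553,-.17,.07]),1))
save(S,"z10.png",[235,150,335,225],7)
E
```

```text
t 21.18 tcp [ 0.5537 -0.1702  0.1434] F [ 0.3  0.1 -0.7] w 0.0454 q [-0.49  0.58  1.63  0.    0.92 -0.46]
[[0.033, 0.999, 0.003], [0.999, -0.033, -0.002], [-0.002, 0.003, -1.0]]
[268.8 227.2]
```

View pics/z10.png

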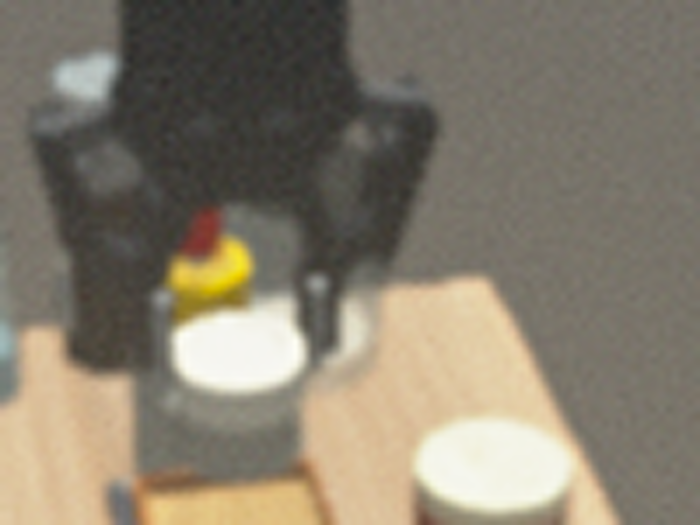

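The white tin hangs centred over the board (shelf rim at (140..330,470)). Lowering it.

Emit:
servo_tool:
  targets:
    - [0.03,0,0,0.025,0,0,0]
    - [0.03,0,0,0.013,0,0,0]
    - [0.03,0,0,0.003,0,0,0]
    - [0.03,0,0,0,0,0,0]

```text
time_s: 21.57
tcp_pos: [0.553, -0.1701, 0.1013]
orientation: [[0.033, 0.999, 0.001], [0.999, -0.033, -0.001], [-0.001, 0.001, -1.0]]
force: [0.5, 0.3, -1.0]
grip_width: 0.0453
```

Emit:
servo_tool:
  targets:
    - [0.03,0,0,0.001,0,0,0]
    - [0.03,0,0,0,0,0,0]

```text
time_s: 21.73
tcp_pos: [0.5536, -0.1702, 0.1008]
orientation: [[0.032, 0.999, 0.003], [0.999, -0.032, -0.001], [-0.001, 0.003, -1.0]]
force: [0.7, -0.3, -1.2]
grip_width: 0.0456
```

Emit:
servo_tool:
  targets:
    - [0.03,0,0,0.001,0,0,0]
    - [0.03,0,0,0.001,0,0,0]
    - [0.03,0,0,0,0,0,0]

```text
time_s: 21.98
tcp_pos: [0.5536, -0.17, 0.0996]
orientation: [[0.032, 0.999, 0.003], [0.999, -0.032, -0.001], [-0.001, 0.003, -1.0]]
force: [-1.9, 0.1, 8.3]
grip_width: 0.0451
```

Emit:
servo_tool:
  targets:
    - [0.03,0,0,0.001,0,0,0]
    - [0.03,0,0,0,0,0,0]

```text
time_s: 22.15
tcp_pos: [0.5536, -0.17, 0.0994]
orientation: [[0.032, 0.999, 0.003], [0.999, -0.032, -0.002], [-0.002, 0.003, -1.0]]
force: [-3.1, 2.3, 13.1]
grip_width: 0.0456
```

Emit:
servo_tool:
  targets:
    - [0.05,0,0,0,0,0,0]
    - [0.06,0,0,0,0,0,0]
    - [0.065,0,0,0,0,0,0]
    - [0.065,0,0,-0.02,0,0,0]
    - [0.065,0,0,-0.04,0,0,0]

```text
time_s: 22.57
tcp_pos: [0.5492, -0.1679, 0.1523]
orientation: [[0.033, 0.999, -0.01], [0.999, -0.033, 0.006], [0.005, -0.011, -1.0]]
force: [0.3, 0.1, -0.3]
grip_width: 0.065
```

Emit:
servo_tool:
  targets:
    - [0.075,0,0,-0.03,0,0,0]
    - [0.085,0.005,-0.038,0,0,0,0]
    - [0.085,0.005,-0.038,0,0,0,0]
    - [0.085,0.005,-0.038,0,0,0,0]
    - [0.085,0,0,0,0,0,0]

```text
time_s: 22.98
tcp_pos: [0.4289, -0.1456, 0.1846]
orientation: [[0.033, 0.999, -0.014], [0.999, -0.033, 0.008], [0.008, -0.014, -1.0]]
force: [-0.7, 0.8, -0.5]
grip_width: 0.0851
```

```bash
python3 - <<'E'
from h import *
st(); S,T=tins()
E
```

```text
t 22.98 tcp [ 0.4289 -0.1456  0.1846] F [-0.7  0.8 -0.5] w 0.0851 q [-0.57  0.38  1.89 -0.    0.89 -0.54]
[[0.033, 0.999, -0.014], [0.999, -0.033, 0.008], [0.008, -0.014, -1.0]]
white (259, 209, 280, 234) rect mid@.03 [ 0.5359 -0.247   0.03  ] [([0.5328, -0.2668, 0.021], 0.57)]
white (277, 200, 296, 218) rect mid@.03 [ 0.5755 -0.1724  0.03  ] [([0.5788, -0.1675, 0.021], 0.71)]
green none
green none
blue [324.7 254.5] 173 lid@.042 [ 0.4339 -0.0694  0.041 ]
blue [244.5 262.9] 233 lid@.042 [ 0.4339 -0.0719  0.041 ]
   tri [ 0.4336 -0.0716  0.0392] [0.5, 0.5]
orange [333.3 278. ] 270 lid@.042 [0.4402 0.0121 0.041 ]
orange none
```

```bash
python3 - <<'E'
from h import *
st(); S=capture("scene")
b=blob(S,"green",[230,170,380,320]);print(b,atz(S,b[0],.041) if b else 0)
print([(np.round(a["xy"],1).tolist(),round(a["score"],2)) for a in spot_point(S,"tin_green_mid")[:2]])
save(S,"z11.png",[225,150,375,300],4)
E
```

```text
t 23.73 tcp [ 0.4392 -0.1508  0.1862] F [0.3 0.2 0.2] w 0.0847 q [-0.57  0.38  1.87  0.    0.88 -0.54]
[[0.032, 0.999, -0.0], [0.999, -0.032, 0.0], [0.0, -0.0, -1.0]]
(array([313.48993289, 234.51006711]), [np.int32(306), np.int32(229), np.int32(322), np.int32(241)], np.int32(149)) [ 0.43790992 -0.15146285  0.041     ]
[([314.8, 243.3], 0.81)]
```

Emit:
servo_tool:
  targets:
    - [0.085,-0.001,-0.001,0.04,0,0,0]
    - [0.075,0,0,0.04,0,0,0]
    - [0.075,0,0,0.04,0,0,0]
    - [0.075,0,0,0.036,0,0,0]
    - [0.075,0,0,0,0,0,0]

```text
time_s: 24.25
tcp_pos: [0.434, -0.1495, 0.0234]
orientation: [[0.033, 0.999, -0.013], [0.999, -0.033, 0.009], [0.008, -0.013, -1.0]]
force: [-0.5, 1.2, 0.3]
grip_width: 0.0749
```

Emit:
servo_tool:
  targets:
    - [0.075,0,0,0,0,0,0]
    - [0.05,0,0,0,0,0,0]
    - [0.03,0,0,0,0,0,0]
    - [0.03,0,0,0,0,0,0]
    - [0.03,0,0,0,0,0,0]

```text
time_s: 24.67
tcp_pos: [0.4397, -0.1528, 0.0337]
orientation: [[0.032, 0.999, 0.006], [0.999, -0.032, -0.004], [-0.003, 0.006, -1.0]]
force: [-0.3, -0.5, 4.5]
grip_width: 0.0448
```

Emit:
servo_tool:
  targets:
    - [0.03,0,0,0,0,0,0]
    - [0.03,0,0,-0.03,0,0,0]
    - [0.03,0,0,-0.035,0,0,0]
    - [0.03,0,0,-0.04,0,0,0]
    - [0.03,0,0,-0.035,0,0,0]

```text
time_s: 25.08
tcp_pos: [0.4384, -0.1519, 0.1749]
orientation: [[0.032, 0.999, 0.004], [0.999, -0.032, -0.003], [-0.003, 0.005, -1.0]]
force: [0.2, -0.9, -0.9]
grip_width: 0.0448
```

Emit:
servo_tool:
  targets:
    - [0.03,0,0,-0.02,0,0,0]
    - [0.03,0,0,0,0,0,0]
    - [0.03,0,0,0,0,0,0]

```text
time_s: 25.33
tcp_pos: [0.439, -0.1523, 0.1937]
orientation: [[0.032, 0.999, 0.007], [0.999, -0.032, -0.004], [-0.004, 0.007, -1.0]]
force: [0.4, -0.2, -1.0]
grip_width: 0.0448
```

Emit:
servo_tool:
  targets:
    - [0.03,0.0155,0.038,0,0,0,0]
    - [0.03,0.0155,0.038,0,0,0,0]
    - [0.03,0.015,0.038,0,0,0,0]
    - [0.03,0,0,0,0,0,0]
    - [0.03,0,0,0.025,0,0,0]

```text
time_s: 25.75
tcp_pos: [0.5582, -0.1097, 0.1681]
orientation: [[0.029, 1.0, 0.01], [1.0, -0.029, -0.004], [-0.004, 0.01, -1.0]]
force: [0.4, -0.3, -0.9]
grip_width: 0.0448
```

Emit:
servo_tool:
  targets:
    - [0.03,0,0,0.03,0,0,0]
    - [0.03,0,0,0.022,0,0,0]
    - [0.03,0,0,0.008,0,0,0]
    - [0.03,0,0,0,0,0,0]
    - [0.03,0,0,0,0,0,0]

```text
time_s: 26.17
tcp_pos: [0.5526, -0.1093, 0.1048]
orientation: [[0.032, 0.999, -0.002], [0.999, -0.032, 0.001], [0.001, -0.002, -1.0]]
force: [0.7, -0.4, -1.8]
grip_width: 0.0448
```

Emit:
servo_tool:
  targets:
    - [0.03,0,0,0.001,0,0,0]
    - [0.03,0,0,0,0,0,0]

```text
time_s: 26.33
tcp_pos: [0.5533, -0.1096, 0.1043]
orientation: [[0.032, 0.999, -0.0], [0.999, -0.032, 0.0], [0.0, -0.0, -1.0]]
force: [0.1, 0.5, -1.0]
grip_width: 0.0447
```

Emit:
servo_tool:
  targets:
    - [0.03,0,0,0.001,0,0,0]
    - [0.03,0,0,0,0,0,0]

```text
time_s: 26.5
tcp_pos: [0.5535, -0.1096, 0.1033]
orientation: [[0.032, 0.999, -0.0], [0.999, -0.032, -0.0], [-0.0, -0.0, -1.0]]
force: [-1.4, 0.9, -0.1]
grip_width: 0.0446
```

Emit:
servo_tool:
  targets:
    - [0.03,0,0,0.001,0,0,0]
    - [0.03,0,0,0,0,0,0]

```text
time_s: 26.67
tcp_pos: [0.5536, -0.1097, 0.1029]
orientation: [[0.032, 0.999, 0.0], [0.999, -0.032, -0.0], [-0.0, 0.0, -1.0]]
force: [-1.6, -0.5, 3.7]
grip_width: 0.0449
```

Emit:
servo_tool:
  targets:
    - [0.05,0,0,0,0,0,0]
    - [0.06,0,0,0,0,0,0]
    - [0.065,0,0,0,0,0,0]
    - [0.065,0,0,-0.02,0,0,0]
    - [0.065,0,0,-0.04,0,0,0]

```text
time_s: 27.08
tcp_pos: [0.5502, -0.1082, 0.1585]
orientation: [[0.032, 0.999, -0.011], [0.999, -0.032, 0.004], [0.004, -0.011, -1.0]]
force: [0.4, -0.4, 0.6]
grip_width: 0.0654
```

Emit:
servo_tool:
  targets:
    - [0.075,0,0,-0.03,0,0,0]
    - [0.085,0.0085,-0.03,0,0,0,0]
    - [0.085,0.0085,-0.03,0,0,0,0]
    - [0.085,0.0085,-0.03,0,0,0,0]
    - [0.085,0.0085,-0.031,0,0,0,0]

```text
time_s: 27.5
tcp_pos: [0.4326, -0.0712, 0.1925]
orientation: [[0.032, 0.999, 0.001], [0.999, -0.032, -0.0], [-0.0, 0.001, -1.0]]
force: [-0.1, 0.2, 1.3]
grip_width: 0.0848
```

Emit:
servo_tool:
  targets:
    - [0.085,0,0,0,0,0,0]
    - [0.085,0,0,0,0,0,0]
    - [0.085,0,0,0,0,0,0]

```text
time_s: 27.75
tcp_pos: [0.4347, -0.0721, 0.1927]
orientation: [[0.032, 0.999, 0.002], [0.999, -0.032, -0.001], [-0.001, 0.002, -1.0]]
force: [0.2, -0.3, -0.1]
grip_width: 0.0851
```

```bash
python3 - <<'E'
from h import *
st(); S,T=tins()
for c in("blue","green","orange"):
    b=blob(S,c,[230,170,380,320]);print(c,b,[np.round(atz(S,b[0],z),4) for z in(.041,.111)] if b else 0)
E
```

```text
t 27.75 tcp [ 0.4347 -0.0721  0.1927] F [ 0.2 -0.3 -0.1] w 0.0851 q [-0.42  0.34  1.92  0.    0.87 -0.39]
[[0.032, 0.999, 0.002], [0.999, -0.032, -0.001], [-0.001, 0.002, -1.0]]
white (259, 209, 279, 232) rect mid@.03 [ 0.5363 -0.252   0.03  ] [([0.5305, -0.2797, 0.021], 0.49)]
white (273, 201, 294, 221) rect mid@.03 [ 0.57   -0.1649  0.03  ] [([0.5788, -0.1667, 0.021], 0.87)]
green [273.6 228.9] 183 lid@.042 [ 0.5347 -0.1973  0.041 ]
green [260.2 210.7] 211 lid@.042 [ 0.5669 -0.1058  0.041 ]
   tri [ 0.553  -0.1095  0.1095] [0.2, 0.2]
blue [324.9 254.6] 167 lid@.042 [ 0.4337 -0.0692  0.041 ]
blue none
orange none
orange [210.5 264. ] 94 lid@.042 [0.4287 0.0119 0.041 ]
blue (array([324.8742515, 254.5988024]), [np.int32(317), np.int32(249), np.int32(334), np.int32(261)], np.int32(167)) [array([ 0.4337, -0.0692,  0.041 ]), array([0.4636, 0.0063, 0.111 ])]
green (array([273.62295082, 228.92349727]), [np.int32(264), np.int32(223), np.int32(283), np.int32(236)], np.int32(183)) [array([ 0.5347, -0.1973,  0.041 ]), array([ 0.5536, -0.1077,  0.111 ])]
orange (array([333.13768116, 278.09782609]), [np.int32(324), np.int32(270), np.int32(344), np.int32(288)], np.int32(276)) [array([0.4406, 0.0123, 0.041 ]), array([0.4698, 0.0788, 0.111 ])]
```

Emit:
servo_tool:
  targets:
    - [0.085,0,-0.001,0.041,0,0,0]
    - [0.075,0,0,0.041,0,0,0]
    - [0.075,0,0,0.041,0,0,0]
    - [0.075,0,0,0.04,0,0,0]
    - [0.075,0,0,0.003,0,0,0]

```text
time_s: 28.97
tcp_pos: [0.4284, -0.0699, 0.0191]
orientation: [[0.033, 0.999, -0.015], [0.999, -0.033, 0.007], [0.006, -0.015, -1.0]]
force: [-1.5, 1.0, -0.6]
grip_width: 0.0753
```

Emit:
servo_tool:
  targets:
    - [0.075,0,0,0,0,0,0]
    - [0.05,0,0,0,0,0,0]
    - [0.03,0,0,0,0,0,0]
    - [0.03,0,0,0,0,0,0]
    - [0.03,0,0,0,0,0,0]

```text
time_s: 29.38
tcp_pos: [0.4345, -0.0723, 0.0297]
orientation: [[0.032, 0.999, 0.006], [0.999, -0.032, -0.003], [-0.003, 0.007, -1.0]]
force: [-0.7, 0.1, 7.3]
grip_width: 0.0456
```

Emit:
servo_tool:
  targets:
    - [0.03,0,0,0,0,0,0]
    - [0.03,0,0,-0.03,0,0,0]
    - [0.03,0,0,-0.035,0,0,0]
    - [0.03,0,0,-0.04,0,0,0]
    - [0.03,0,0,-0.035,0,0,0]

```text
time_s: 29.8
tcp_pos: [0.4328, -0.0716, 0.1706]
orientation: [[0.032, 0.999, 0.004], [0.999, -0.032, -0.002], [-0.002, 0.004, -1.0]]
force: [0.8, -0.6, -0.7]
grip_width: 0.0453
```

Emit:
servo_tool:
  targets:
    - [0.03,0,0,-0.02,0,0,0]
    - [0.03,0,0,0,0,0,0]
    - [0.03,0,0,0,0,0,0]

```text
time_s: 30.05
tcp_pos: [0.4335, -0.0719, 0.1894]
orientation: [[0.032, 0.999, 0.007], [0.999, -0.032, -0.003], [-0.003, 0.007, -1.0]]
force: [0.7, 0.3, -1.0]
grip_width: 0.0454
```

Emit:
servo_tool:
  targets:
    - [0.03,0.0065,0.03,0,0,0,0]
    - [0.03,0.0065,0.03,0,0,0,0]
    - [0.03,0.0065,0.03,0,0,0,0]
    - [0.03,0.0065,0.03,0,0,0,0]
    - [0.03,0,0,0,0,0,0]

```text
time_s: 30.47
tcp_pos: [0.5591, -0.0493, 0.1859]
orientation: [[0.031, 0.999, 0.007], [1.0, -0.031, -0.001], [-0.001, 0.007, -1.0]]
force: [0.0, 0.1, -0.3]
grip_width: 0.0456
```

Emit:
servo_tool:
  targets:
    - [0.03,0,0,0.03,0,0,0]
    - [0.03,0,0,0.03,0,0,0]
    - [0.03,0,0,0.02,0,0,0]
    - [0.03,0,0,0.006,0,0,0]
    - [0.03,0,0,0,0,0,0]

```text
time_s: 30.88
tcp_pos: [0.5512, -0.049, 0.0995]
orientation: [[0.032, 0.999, -0.005], [0.999, -0.032, 0.001], [0.001, -0.005, -1.0]]
force: [1.2, 1.4, -0.3]
grip_width: 0.0449
```

Emit:
servo_tool:
  targets:
    - [0.03,0,0,0,0,0,0]
    - [0.03,0,0,0.001,0,0,0]
    - [0.03,0,0,0,0,0,0]

```text
time_s: 31.13
tcp_pos: [0.5528, -0.0495, 0.0992]
orientation: [[0.032, 0.999, -0.001], [0.999, -0.032, 0.0], [0.0, -0.001, -1.0]]
force: [0.3, -0.4, -1.2]
grip_width: 0.0454
```

Emit:
servo_tool:
  targets:
    - [0.03,0,0.001,0.001,0,0,0]
    - [0.03,0,0,0,0,0,0]

```text
time_s: 31.3
tcp_pos: [0.5531, -0.0495, 0.0991]
orientation: [[0.032, 0.999, -0.003], [0.999, -0.032, 0.0], [-0.0, -0.003, -1.0]]
force: [-4.3, 0.1, 8.6]
grip_width: 0.0454
```

Emit:
servo_tool:
  targets:
    - [0.03,0,0,0.001,0,0,0]
    - [0.03,0,0,0,0,0,0]

```text
time_s: 31.47
tcp_pos: [0.553, -0.0495, 0.099]
orientation: [[0.032, 0.999, -0.002], [0.999, -0.032, -0.0], [-0.0, -0.002, -1.0]]
force: [-6.9, -0.1, 14.0]
grip_width: 0.0455
```

Emit:
servo_tool:
  targets:
    - [0.05,0,0,0,0,0,0]
    - [0.06,0,0,0,0,0,0]
    - [0.065,0,0,0,0,0,0]
    - [0.065,0,0,-0.02,0,0,0]
    - [0.065,0,0,-0.04,0,0,0]

```text
time_s: 31.88
tcp_pos: [0.5511, -0.0486, 0.1533]
orientation: [[0.033, 0.999, -0.011], [0.999, -0.033, 0.003], [0.003, -0.011, -1.0]]
force: [1.3, 0.2, -0.4]
grip_width: 0.0647
```

Emit:
servo_tool:
  targets:
    - [0.075,0,0,-0.03,0,0,0]
    - [0.085,0.0135,-0.029,0,0,0,0]
    - [0.085,0.0135,-0.029,0,0,0,0]
    - [0.085,0.0135,-0.029,0,0,0,0]
    - [0.085,0.0135,-0.029,0,0,0,0]

```text
time_s: 32.3
tcp_pos: [0.4391, 0.0087, 0.1872]
orientation: [[0.033, 0.999, 0.0], [0.999, -0.033, 0.0], [0.0, 0.0, -1.0]]
force: [0.0, -0.1, 0.2]
grip_width: 0.0852
```

Emit:
servo_tool:
  targets:
    - [0.085,0,0,0,0,0,0]
    - [0.085,0,0,0,0,0,0]
    - [0.085,0,0,0,0,0,0]

```text
time_s: 32.55
tcp_pos: [0.4414, 0.008, 0.1875]
orientation: [[0.032, 0.999, 0.002], [0.999, -0.032, -0.0], [-0.0, 0.002, -1.0]]
force: [0.8, 0.1, -0.5]
grip_width: 0.0849
```

```bash
python3 - <<'E'
from h import *
st(); S,T=tins()
b=blob(S,"orange",[230,170,380,320]);print(b,np.round(atz(S,b[0],.041),4))
E
```

```text
t 32.55 tcp [0.4414 0.008  0.1875] F [ 0.8  0.1 -0.5] w 0.0849 q [-0.24  0.35  1.93 -0.    0.86 -0.2 ]
[[0.032, 0.999, 0.002], [0.999, -0.032, -0.0], [-0.0, 0.002, -1.0]]
white (255, 206, 302, 296) rect mid@.03 [ 0.5388 -0.1194  0.03  ] [([0.535, -0.2746, 0.021], 0.67)]
white (275, 200, 296, 221) rect mid@.03 [ 0.5715 -0.1699  0.03  ] [([0.572, -0.177, 0.021], 0.74)]
green [269.4 226.2] 174 lid@.042 [ 0.5434 -0.2117  0.041 ]
green [265.9 207.8] 152 lid@.042 [ 0.5749 -0.1201  0.041 ]
   tri [ 0.5606 -0.1229  0.1091] [0.2, 0.2]
blue [279.1 245.2] 204 lid@.042 [ 0.5354 -0.1283  0.041 ]
blue [234.9 209.9] 246 lid@.042 [ 0.5671 -0.0417  0.041 ]
   tri [ 0.5534 -0.0493  0.1083] [0.1, 0.1]
orange [333.3 278.5] 269 lid@.042 [0.4407 0.0137 0.041 ]
orange [212.4 259.9] 259 lid@.042 [0.4391 0.0078 0.041 ]
   tri [0.4391 0.0088 0.0361] [0.5, 0.5]
(array([333.27509294, 278.52788104]), [np.int32(324), np.int32(270), np.int32(344), np.int32(289)], np.int32(269)) [0.4407 0.0137 0.041 ]
```

Emit:
servo_tool:
  targets:
    - [0.085,0,-0.002,0.04,0,0,0]
    - [0.075,0,0,0.04,0,0,0]
    - [0.075,0,0,0.04,0,0,0]
    - [0.075,0,0,0.04,0,0,0]
    - [0.075,0,0,0,0,0,0]

```text
time_s: 33.87
tcp_pos: [0.433, 0.0093, 0.019]
orientation: [[0.033, 0.999, -0.019], [0.999, -0.033, 0.005], [0.004, -0.019, -1.0]]
force: [-0.1, -0.0, -0.4]
grip_width: 0.0751
```

Emit:
servo_tool:
  targets:
    - [0.075,0,0,0,0,0,0]
    - [0.05,0,0,0,0,0,0]
    - [0.03,0,0,0,0,0,0]
    - [0.03,0,0,0,0,0,0]
    - [0.03,0,0,0,0,0,0]

```text
time_s: 34.28
tcp_pos: [0.4403, 0.0079, 0.0311]
orientation: [[0.032, 0.999, 0.008], [0.999, -0.032, -0.002], [-0.002, 0.008, -1.0]]
force: [0.6, -1.5, 6.6]
grip_width: 0.0451
```

Emit:
servo_tool:
  targets:
    - [0.03,0,0,0,0,0,0]
    - [0.03,0,0,-0.03,0,0,0]
    - [0.03,0,0,-0.035,0,0,0]
    - [0.03,0,0,-0.04,0,0,0]
    - [0.03,0,0,-0.035,0,0,0]

```text
time_s: 34.7
tcp_pos: [0.4385, 0.0083, 0.1719]
orientation: [[0.032, 0.999, 0.006], [0.999, -0.032, -0.001], [-0.001, 0.006, -1.0]]
force: [0.2, -0.3, -1.0]
grip_width: 0.0451
```

Emit:
servo_tool:
  targets:
    - [0.03,0,0,-0.02,0,0,0]
    - [0.03,0,0,0,0,0,0]
    - [0.03,0,0,0,0,0,0]

```text
time_s: 34.95
tcp_pos: [0.4392, 0.0081, 0.1907]
orientation: [[0.032, 0.999, 0.008], [0.999, -0.032, -0.002], [-0.002, 0.008, -1.0]]
force: [-0.1, 0.6, -1.6]
grip_width: 0.0454
```

Emit:
servo_tool:
  targets:
    - [0.03,0.002,0.0395,0,0,0,0]
    - [0.03,0.002,0.0395,0,0,0,0]
    - [0.03,0.002,0.0395,0,0,0,0]
    - [0.03,0,0,0,0,0,0]
    - [0.03,0,0,0.02,0,0,0]

```text
time_s: 35.37
tcp_pos: [0.5614, 0.0099, 0.1693]
orientation: [[0.032, 0.999, 0.009], [0.999, -0.032, -0.002], [-0.001, 0.009, -1.0]]
force: [0.9, -0.2, -0.8]
grip_width: 0.0449
```

Emit:
servo_tool:
  targets:
    - [0.03,0,0,0.03,0,0,0]
    - [0.03,0,0,0.026,0,0,0]
    - [0.03,0,0,0.009,0,0,0]
    - [0.03,0,0,0,0,0,0]
    - [0.03,0,0,0,0,0,0]

```text
time_s: 35.78
tcp_pos: [0.5559, 0.0106, 0.1017]
orientation: [[0.032, 0.999, -0.002], [0.999, -0.032, 0.0], [0.0, -0.002, -1.0]]
force: [-0.0, 0.6, -1.6]
grip_width: 0.045
```

Emit:
servo_tool:
  targets:
    - [0.03,0,0.001,0.001,0,0,0]
    - [0.03,0,0,0,0,0,0]

```text
time_s: 35.95
tcp_pos: [0.5581, 0.0103, 0.1016]
orientation: [[0.032, 0.999, 0.001], [0.999, -0.032, -0.0], [-0.0, 0.001, -1.0]]
force: [-0.8, 0.3, -0.9]
grip_width: 0.0451
```

Emit:
servo_tool:
  targets:
    - [0.03,0,0,0.001,0,0,0]
    - [0.03,0,0,0,0,0,0]

```text
time_s: 36.12
tcp_pos: [0.558, 0.0104, 0.1005]
orientation: [[0.032, 0.999, 0.0], [0.999, -0.032, -0.0], [-0.0, 0.0, -1.0]]
force: [-0.5, -0.1, -0.3]
grip_width: 0.0452
```

Emit:
servo_tool:
  targets:
    - [0.03,0,0,0.001,0,0,0]
    - [0.03,0,0,0,0,0,0]

```text
time_s: 36.28
tcp_pos: [0.5578, 0.0104, 0.0993]
orientation: [[0.032, 0.999, -0.0], [0.999, -0.032, -0.0], [-0.0, -0.0, -1.0]]
force: [0.5, 0.3, -1.2]
grip_width: 0.0449
```

Emit:
servo_tool:
  targets:
    - [0.03,0,0,0.001,0,0,0]
    - [0.03,0,0,0,0,0,0]

```text
time_s: 36.45
tcp_pos: [0.5579, 0.0102, 0.0991]
orientation: [[0.032, 0.999, 0.0], [0.999, -0.032, -0.0], [-0.0, 0.0, -1.0]]
force: [-1.0, -0.2, 4.2]
grip_width: 0.0454
```

```bash
python3 - <<'E'
from h import *
st(); S=capture("scene")
for c in("orange","blue"):
    b=blob(S,c,[230,170,380,340]);print(c,b,np.round(atz(S,b[0],.111),4))
E
```

```text
t 36.45 tcp [0.5579 0.0102 0.0991] F [-1.  -0.2  4.2] w 0.0454 q [-0.18  0.63  1.71 -0.    0.8  -0.15]
[[0.032, 0.999, 0.0], [0.999, -0.032, -0.0], [-0.0, 0.0, -1.0]]
orange (array([283.70553936, 264.31778426]), [np.int32(274), np.int32(255), np.int32(295), np.int32(275)], np.int32(343)) [0.5584 0.0171 0.111 ]
blue (array([282.31067961, 246.9223301 ]), [np.int32(276), np.int32(242), np.int32(289), np.int32(253)], np.int32(103)) [ 0.5484 -0.0389  0.111 ]
```

Contact, so release, retreat clear toward the robot's left, and inspect.

Emit:
servo_tool:
  targets:
    - [0.05,0,0,0,0,0,0]
    - [0.06,0,0,0,0,0,0]
    - [0.065,0,0,0,0,0,0]
    - [0.065,0,0,-0.02,0,0,0]
    - [0.065,0,0,-0.04,0,0,0]

```text
time_s: 36.92
tcp_pos: [0.5543, 0.0109, 0.1545]
orientation: [[0.033, 0.999, -0.011], [0.999, -0.033, 0.002], [0.002, -0.011, -1.0]]
force: [0.5, 0.3, 0.6]
grip_width: 0.0653
```

Emit:
servo_tool:
  targets:
    - [0.065,0,0,-0.04,0,0,0]
    - [0.065,0.01,-0.02,-0.03,0,0,0]
    - [0.085,0.035,-0.022,0,0,0,0]
    - [0.085,0.035,-0.022,0,0,0,0]
    - [0.085,0.035,-0.022,0,0,0,0]

```text
time_s: 37.33
tcp_pos: [0.4752, 0.1289, 0.2291]
orientation: [[0.034, 0.999, 0.002], [0.999, -0.034, 0.0], [0.0, 0.002, -1.0]]
force: [0.2, 0.1, 0.1]
grip_width: 0.0854
```

Emit:
servo_tool:
  targets:
    - [0.085,0.035,-0.022,0,0,0,0]
    - [0.085,0.035,-0.022,0,0,0,0]
    - [0.085,0.035,-0.02,0,0,0,0]
    - [0.085,0.035,-0.02,0,0,0,0]
    - [0.085,0.03,-0.02,0,0,0,0]

```text
time_s: 37.75
tcp_pos: [0.376, 0.3034, 0.2284]
orientation: [[0.032, 0.999, 0.0], [0.999, -0.032, 0.001], [0.001, 0.0, -1.0]]
force: [0.6, -0.1, -0.0]
grip_width: 0.0849
```

```bash
python3 - <<'E'
from h import *
st(); S,T=tins()
a=cv2.resize(T["frame"][175:285,160:390,::-1],(800,383),interpolation=cv2.INTER_CUBIC)
b=cv2.resize(S["frame"][150:300,220:430,::-1],(300,214),interpolation=cv2.INTER_CUBIC)
b=cv2.resize(S["frame"][165:215,240:300,::-1],(260,217),interpolation=cv2.INTER_CUBIC)
c=cv2.resize(S["frame"][205:305,240:360,::-1],(260,217),interpolation=cv2.INTER_CUBIC)
d=cv2.resize(T["frame"][195:225,305:345,::-1],(280,217),interpolation=cv2.INTER_CUBIC)
cv2.imwrite("pics/z12.png",np.vstack([a,np.hstack([b,c,d])]))
for k in("jam","pot","glass","pepper","soap"): print(k,[(np.round(a["xy"],1).tolist(),round(a["score"],2)) for p in(S,T) for a in spot_point(p,k)[:1]])
E
```

```text
t 37.75 tcp [0.376  0.3034 0.2284] F [ 0.6 -0.1 -0. ] w 0.0849 q [0.45 0.34 1.78 0.   1.02 0.48]
[[0.032, 0.999, 0.0], [0.999, -0.032, 0.001], [0.001, 0.0, -1.0]]
white (253, 205, 303, 296) rect mid@.03 [ 0.5396 -0.1215  0.03  ] [([0.5379, -0.26, 0.021], 0.46)]
white (279, 196, 295, 224) rect mid@.03 [ 0.5729 -0.1738  0.03  ] []
green [269.4 226.1] 170 lid@.042 [ 0.5434 -0.2119  0.041 ]
green [265.9 207.4] 178 lid@.042 [ 0.5759 -0.12    0.041 ]
   tri [ 0.5611 -0.1227  0.1095] [0.2, 0.2]
blue [279.1 245.1] 203 lid@.042 [ 0.5352 -0.1285  0.041 ]
blue [234.9 209.7] 250 lid@.042 [ 0.5675 -0.0416  0.041 ]
   tri [ 0.5535 -0.0492  0.1087] [0.1, 0.1]
orange [283.4 264. ] 345 lid@.042 [ 0.5405 -0.0584  0.041 ]
orange [210.3 207. ] 304 lid@.042 [0.5727 0.0212 0.041 ]
   tri [0.5582 0.0103 0.1061] [0.8, 0.8]
jam [([349.9, 320.6], 0.77), ([177.2, 263.9], 0.92)]
pot [([305.0, 222.3], 0.81), ([313.4, 268.4], 0.85)]
glass [([277.6, 201.2], 0.84), ([371.5, 244.7], 0.86)]
pepper [([251.0, 198.9], 0.9), ([378.6, 218.6], 0.69)]
soap [([231.6, 206.1], 0.89), ([371.3, 196.4], 0.71)]
```

View pics/z12.png

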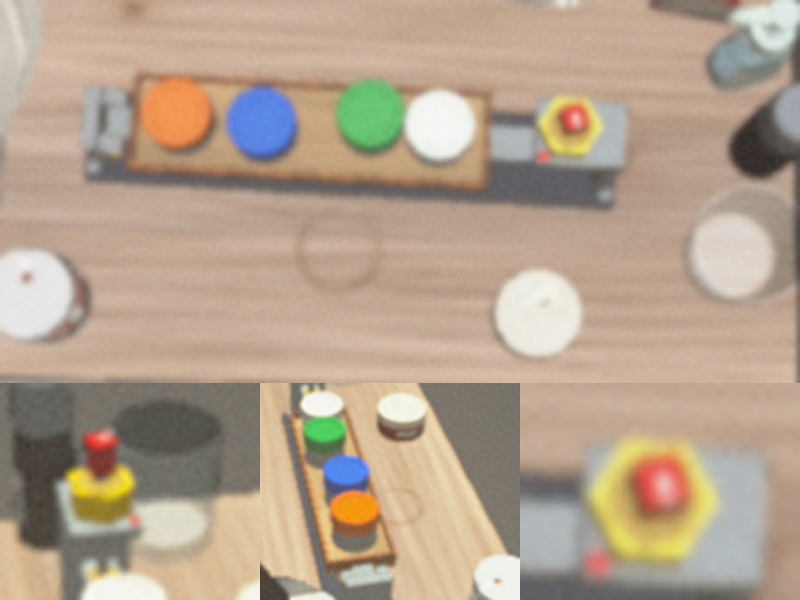

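```bash
python3 -c "
from h import *
print(sign_off()); st()"
```

```text
the job is handed in; nothing more can be done
None
the job is handed in; nothing more can be done
```

The shelf is level, the lock nut is tight again, and all four tins stand upright on the board. I signed off after about 38 s of robot time; sign-off gives no verdict.

**What I did**
- **Lock nut, loosening:** I slackened it by about 88° (1.53 rad).
- **Adjuster screw:** I turned it about 177° clockwise until its index line pointed at the robot.
- **Lock nut, tightening:** I turned it back until the torque jumped from 0.06 to 0.94 N m at the stop.
- **Tins:** I set the white, green, blue and orange tins on the shelf in that order, then drew the arm clear.

**Last checks**
- **Picture:** The nut's flats face ±x, and the index line points to −x.
- **Level:** The green, blue and orange lids rose by 68.9, 69.5 and 69.7 mm, close to the 70 mm of a level shelf. That is a slope of about 0.006 rad, within the noise. An earlier comparison of the shelf edges by eye gave only 0 to 0.02 rad, so it could not confirm the 0.012 rad limit on its own.
- **Green tin:** It shifted about 15 mm on the shelf after I placed it and now stands against the white tin, about 7 mm off centre and close to the lip. It is upright with its lid at the right height, so I left it.
- **White tin:** Seen upright in the picture, but its position on the shelf was not triangulated.
- **Other things:** The jam jar, pot, tumbler and pepper mill show within 1 to 4 pixels of where they started. The soap was found in only one picture at the start and is within 2 pixels there.

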